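# Load brake pistons into the marking rack

### The job

Get the brake pistons ready for marking: first roll every piston in the tray until its milled flat faces straight up, and only when all of them lie in the tray like that, lay them centred, one per saddle, in the marking rack, flats still straight up, filling the saddles from the datum plate onwards without a gap. Also slide the travel stop level with the last piston loaded.

Things in the scene. Friction and masses are not known exactly. Their poses are not given: they have to be found in the camera images.
- piston0: steel brake piston: round bar, diameter 26, length 60 mm, 0.2 kg, black seal lines near its -x end and, at x = 11 to 27 mm, one milled flat 16 x 18 mm, 9 mm from the axis, with a small black hole. Origin: mid-length on the axis; x along the bar, z square out of the flat. Pushed sideways at its middle it rolls without slipping (13 mm per rad) and runs on a few mm. May be absent (None)
- piston1: steel brake piston: round bar, diameter 26, length 60 mm, 0.2 kg, black seal lines near its -x end and, at x = 11 to 27 mm, one milled flat 16 x 18 mm, 9 mm from the axis, with a small black hole. Origin: mid-length on the axis; x along the bar, z square out of the flat. Pushed sideways at its middle it rolls without slipping (13 mm per rad) and runs on a few mm. May be absent (None)
- piston2: steel brake piston: round bar, diameter 26, length 60 mm, 0.2 kg, black seal lines near its -x end and, at x = 11 to 27 mm, one milled flat 16 x 18 mm, 9 mm from the axis, with a small black hole. Origin: mid-length on the axis; x along the bar, z square out of the flat. Pushed sideways at its middle it rolls without slipping (13 mm per rad) and runs on a few mm. May be absent (None)
- piston3: steel brake piston: round bar, diameter 26, length 60 mm, 0.2 kg, black seal lines near its -x end and, at x = 11 to 27 mm, one milled flat 16 x 18 mm, 9 mm from the axis, with a small black hole. Origin: mid-length on the axis; x along the bar, z square out of the flat. Pushed sideways at its middle it rolls without slipping (13 mm per rad) and runs on a few mm. May be absent (None)
- piston4: steel brake piston: round bar, diameter 26, length 60 mm, 0.2 kg, black seal lines near its -x end and, at x = 11 to 27 mm, one milled flat 16 x 18 mm, 9 mm from the axis, with a small black hole. Origin: mid-length on the axis; x along the bar, z square out of the flat. Pushed sideways at its middle it rolls without slipping (13 mm per rad) and runs on a few mm. May be absent (None)
- tray: fixed stainless parts tray with a thin black liner, 290 mm (its x) by 360 mm (its y), floor 3 mm above the bench, walls 3 mm thick with their top 9 mm above the bench. Origin: centre of its underside, on the bench; z up. The pistons start lying in it, about along its x
- rack: fixed marking rack: base plate 85 x 290 mm, 8 mm thick, with five V saddles in a row along its y, 54 mm apart, cut in two rails 10 mm wide at x = -21 and +21 mm (32 mm clear between for fingers, to 10 mm above the bench). A dark datum plate 73 mm high, notched 50 mm wide down to 26 mm, closes the -y end. Origin: centre of its underside; z up; the stop's track is on the +x side
- saddle0 (a point): saddle 0 of the rack (next to the datum plate): the point where the centre of a seated piston comes to lie, 48 mm above the bench; the frame is parallel to the rack's, x along the seated piston
- saddle1 (a point): saddle 1 of the rack (counted from the datum plate, which is next to saddle 0): the point where the centre of a seated piston comes to lie, 48 mm above the bench; the frame is parallel to the rack's, x along the seated piston
- saddle2 (a point): saddle 2 of the rack (counted from the datum plate, which is next to saddle 0): the point where the centre of a seated piston comes to lie, 48 mm above the bench; the frame is parallel to the rack's, x along the seated piston
- saddle3 (a point): saddle 3 of the rack (counted from the datum plate, which is next to saddle 0): the point where the centre of a seated piston comes to lie, 48 mm above the bench; the frame is parallel to the rack's, x along the seated piston
- saddle4 (a point): saddle 4 of the rack (counted from the datum plate, which is next to saddle 0): the point where the centre of a seated piston comes to lie, 48 mm above the bench; the frame is parallel to the rack's, x along the seated piston
- stop_top (a point): top centre of the travel stop: an aluminium block 28 mm (rack x) by 20 mm (rack y) by 40 mm high, standing on its track 75 mm to the +x side of the saddles' centres; its top is 54 mm above the bench, the track 14 mm
- stop (a joint): position of the travel stop along its track, m, 0 to 0.24, growing towards the rack's +y (away from the datum plate); it is level with saddle k at 0.012 + 0.054 k. It moves with about 1.5 N and stays where it is left
- nut: loose dark steel hex nut, about 28 mm across and 14 mm high, lying in the tray; not part of the job, only in the way. Origin: centre of its underside, z up
Mind the look-alikes: they are no part of the job. What is shaped like the piston2 but brown or pink is not meant.

How it is judged (in metres and radians):
On the way:
1. every piston lies in the tray, let go, with its flat facing straight up (angle between each of piston0, piston1, piston2, piston3, piston4's own z axis and vertical below 0.25 rad and x of piston0 in the frame of tray between -0.145 and 0.145 m and y of piston0 in the frame of tray between -0.18 and 0.18 m and z of each of piston0, piston1, piston2, piston3, piston4 in the frame of tray below 0.024 m and linear speed of each of piston0, piston1, piston2, piston3, piston4 below 0.03 m/s and x of piston1 in the frame of tray between -0.145 and 0.145 m and y of piston1 in the frame of tray between -0.18 and 0.18 m and x of piston2 in the frame of tray between -0.145 and 0.145 m and y of piston2 in the frame of tray between -0.18 and 0.18 m and x of piston3 in the frame of tray between -0.145 and 0.145 m and y of piston3 in the frame of tray between -0.18 and 0.18 m and x of piston4 in the frame of tray between -0.145 and 0.145 m and y of piston4 in the frame of tray between -0.18 and 0.18 m), for 0.2 s.
At the end, for the whole second after the job is handed in: every piston present lies in a saddle of its own (centre within 10 mm, along the saddle within 0.15 rad), at rest, flat facing up within 0.3 rad, the saddles filled from the datum plate without a gap, and the travel stop within 7 mm of level with the last filled saddle (angle between each of piston0, piston1, piston2, piston3, piston4's own z axis and vertical below 0.3 rad and ((horizontal distance between piston0 and saddle0 below 0.01 m and z of piston0 in the frame of saddle0 between -0.005 and 0.005 m and angle between the x axis of piston0 and the x axis of saddle0, either way round below 0.15 rad) or (horizontal distance between piston0 and saddle1 below 0.01 m and z of piston0 in the frame of saddle1 between -0.005 and 0.005 m and angle between the x axis of piston0 and the x axis of saddle1, either way round below 0.15 rad) or (horizontal distance between piston0 and saddle2 below 0.01 m and z of piston0 in the frame of saddle2 between -0.005 and 0.005 m and angle between the x axis of piston0 and the x axis of saddle2, either way round below 0.15 rad) or (horizontal distance between piston0 and saddle3 below 0.01 m and z of piston0 in the frame of saddle3 between -0.005 and 0.005 m and angle between the x axis of piston0 and the x axis of saddle3, either way round below 0.15 rad) or (horizontal distance between piston0 and saddle4 below 0.01 m and z of piston0 in the frame of saddle4 between -0.005 and 0.005 m and angle between the x axis of piston0 and the x axis of saddle4, either way round below 0.15 rad)) and ((horizontal distance between piston1 and saddle0 below 0.01 m and z of piston1 in the frame of saddle0 between -0.005 and 0.005 m and angle between the x axis of piston1 and the x axis of saddle0, either way round below 0.15 rad) or (horizontal distance between piston1 and saddle1 below 0.01 m and z of piston1 in the frame of saddle1 between -0.005 and 0.005 m and angle between the x axis of piston1 and the x axis of saddle1, either way round below 0.15 rad) or (horizontal distance between piston1 and saddle2 below 0.01 m and z of piston1 in the frame of saddle2 between -0.005 and 0.005 m and angle between the x axis of piston1 and the x axis of saddle2, either way round below 0.15 rad) or (horizontal distance between piston1 and saddle3 below 0.01 m and z of piston1 in the frame of saddle3 between -0.005 and 0.005 m and angle between the x axis of piston1 and the x axis of saddle3, either way round below 0.15 rad) or (horizontal distance between piston1 and saddle4 below 0.01 m and z of piston1 in the frame of saddle4 between -0.005 and 0.005 m and angle between the x axis of piston1 and the x axis of saddle4, either way round below 0.15 rad)) and ((horizontal distance between piston2 and saddle0 below 0.01 m and z of piston2 in the frame of saddle0 between -0.005 and 0.005 m and angle between the x axis of piston2 and the x axis of saddle0, either way round below 0.15 rad) or (horizontal distance between piston2 and saddle1 below 0.01 m and z of piston2 in the frame of saddle1 between -0.005 and 0.005 m and angle between the x axis of piston2 and the x axis of saddle1, either way round below 0.15 rad) or (horizontal distance between piston2 and saddle2 below 0.01 m and z of piston2 in the frame of saddle2 between -0.005 and 0.005 m and angle between the x axis of piston2 and the x axis of saddle2, either way round below 0.15 rad) or (horizontal distance between piston2 and saddle3 below 0.01 m and z of piston2 in the frame of saddle3 between -0.005 and 0.005 m and angle between the x axis of piston2 and the x axis of saddle3, either way round below 0.15 rad) or (horizontal distance between piston2 and saddle4 below 0.01 m and z of piston2 in the frame of saddle4 between -0.005 and 0.005 m and angle between the x axis of piston2 and the x axis of saddle4, either way round below 0.15 rad)) and ((horizontal distance between piston3 and saddle0 below 0.01 m and z of piston3 in the frame of saddle0 between -0.005 and 0.005 m and angle between the x axis of piston3 and the x axis of saddle0, either way round below 0.15 rad) or (horizontal distance between piston3 and saddle1 below 0.01 m and z of piston3 in the frame of saddle1 between -0.005 and 0.005 m and angle between the x axis of piston3 and the x axis of saddle1, either way round below 0.15 rad) or (horizontal distance between piston3 and saddle2 below 0.01 m and z of piston3 in the frame of saddle2 between -0.005 and 0.005 m and angle between the x axis of piston3 and the x axis of saddle2, either way round below 0.15 rad) or (horizontal distance between piston3 and saddle3 below 0.01 m and z of piston3 in the frame of saddle3 between -0.005 and 0.005 m and angle between the x axis of piston3 and the x axis of saddle3, either way round below 0.15 rad) or (horizontal distance between piston3 and saddle4 below 0.01 m and z of piston3 in the frame of saddle4 between -0.005 and 0.005 m and angle between the x axis of piston3 and the x axis of saddle4, either way round below 0.15 rad)) and ((horizontal distance between piston4 and saddle0 below 0.01 m and z of piston4 in the frame of saddle0 between -0.005 and 0.005 m and angle between the x axis of piston4 and the x axis of saddle0, either way round below 0.15 rad) or (horizontal distance between piston4 and saddle1 below 0.01 m and z of piston4 in the frame of saddle1 between -0.005 and 0.005 m and angle between the x axis of piston4 and the x axis of saddle1, either way round below 0.15 rad) or (horizontal distance between piston4 and saddle2 below 0.01 m and z of piston4 in the frame of saddle2 between -0.005 and 0.005 m and angle between the x axis of piston4 and the x axis of saddle2, either way round below 0.15 rad) or (horizontal distance between piston4 and saddle3 below 0.01 m and z of piston4 in the frame of saddle3 between -0.005 and 0.005 m and angle between the x axis of piston4 and the x axis of saddle3, either way round below 0.15 rad) or (horizontal distance between piston4 and saddle4 below 0.01 m and z of piston4 in the frame of saddle4 between -0.005 and 0.005 m and angle between the x axis of piston4 and the x axis of saddle4, either way round below 0.15 rad)) and linear speed of each of piston0, piston1, piston2, piston3, piston4 below 0.02 m/s and ((distance between any of piston0, piston1, piston2, piston3, piston4 and saddle0 below 0.015 m and distance between any of piston0, piston1, piston2, piston3, piston4 and saddle1 below 0.015 m and distance between any of piston0, piston1, piston2, piston3, piston4 and saddle2 below 0.015 m and not (distance between any of piston0, piston1, piston2, piston3, piston4 and saddle3 below 0.015 m) and not (distance between any of piston0, piston1, piston2, piston3, piston4 and saddle4 below 0.015 m) and value of joint stop between 0.113 and 0.127 m) or (distance between any of piston0, piston1, piston2, piston3, piston4 and saddle0 below 0.015 m and distance between any of piston0, piston1, piston2, piston3, piston4 and saddle1 below 0.015 m and distance between any of piston0, piston1, piston2, piston3, piston4 and saddle2 below 0.015 m and distance between any of piston0, piston1, piston2, piston3, piston4 and saddle3 below 0.015 m and not (distance between any of piston0, piston1, piston2, piston3, piston4 and saddle4 below 0.015 m) and value of joint stop between 0.167 and 0.181 m) or (distance between any of piston0, piston1, piston2, piston3, piston4 and saddle0 below 0.015 m and distance between any of piston0, piston1, piston2, piston3, piston4 and saddle1 below 0.015 m and distance between any of piston0, piston1, piston2, piston3, piston4 and saddle2 below 0.015 m and distance between any of piston0, piston1, piston2, piston3, piston4 and saddle3 below 0.015 m and distance between any of piston0, piston1, piston2, piston3, piston4 and saddle4 below 0.015 m and value of joint stop between 0.221 and 0.235 m))); the robot touches nothing.
Of piston0, piston1, piston2, piston3, piston4 only 3 to 5 are there at a start; the rules pass over those that are not, and their reading is None.
At some moment in a run one of piston0, piston1, piston2, piston3, piston4 may be knocked a few centimetres aside while the robot is not near it.
Once in a run the grip may slacken for a moment while it holds something.
It also fails if it takes over 210 s, if anything falls off the work surface, if the arm or the gripper's body presses on something with over 40 N, if the wrist force passes 120 N, or if a joint passes its speed limit or range.

### The arm

A 6-joint arm with a two-finger parallel gripper is mounted at the origin on the work surface. World frame = base frame: x ahead of the robot, y to its left, z up, the work surface at z = 0. Lengths are in m, angles in degrees, forces in N, time in s.
With the tool pointing down it reaches from about 0.35 to 0.875 m from the base axis. Payload 4.2 kg.
Tool frame: the origin (TCP) lies on the centre line of the jaws, within the pads' length; the fingertips stand r.tip_extent ahead of it and the grasp point (between the pads) lies 11 mm behind it (r.tip_extent is the distance from the TCP to the fingertips, in m); z points along the fingers, y is the line along which they close (so a half turn about z gives the same grasp; the last joint's range is limited). The gripper opens to 87 mm and grips with 3 to 60 N. Pads are 19 mm wide; open, the fingers measure 117 mm over their backs; the gripper's body (75 mm by 190 mm) begins 51 mm behind the grasp point.
Start: joints at [91.02, 22.042, 0.453, 0, -68.411, -14.817], TCP at [0.149, 0.607, 0.199] pointing down, gripper open.
Joint ranges: [-179.83, 179.83], [-69.29, 118.12], [-61.27, 80.66], [-181.25, 117.63], [-171.15, -9.14], [-177.46, 177.46]. Speed limits (degrees/s): [159.86, 159.86, 180, 180, 180, 180].

### API

Orientations are given as a 3x3 rotation matrix whose columns are the frame's x, y, z axes.
In Python, from station import r gives the robot as it stands.
- The arm moves only by the shell command python3 -m jog 'ROWS'. ROWS is text: rows parted by semicolons, each of 5 numbers parted by spaces: the opening, from 0 (shut) to 1 (fully open), then the shift along the world's x, y, z in mm, then the turn about the world's z in degrees. In form: hand dx dy dz roll; .... A call has 1 to 5 rows; each row shifts and turns the commanded pose from where the row before left it; what a row does not reach is not made up. A row lasts 1/8 s, in which the tool goes at most 62.5 mm and 10.7 degrees, less where a joint would pass 70% of its speed; a pose out of reach is approached as far as the arm can. A call is refused whole if a number of a shift passes 62.5 or a number of a turn 10.7, either way. A call with a gripper value outside its range is refused whole. The fingers move at their own pace and stop on an object; the grip force is fixed at half the most. Time passes only in rows, so rows that do not move let the fingers close. It gives the time, the measured TCP pose, the force, the opening and the grip force at its end, in the units of the state.
- r.sense(): the state, without advancing time (a new reading comes with each control period).
- r.capture(name): name is "side" or "top" or "wrist"; returns a dict with "pixels" (384x512x3 uint8, red, green, blue), "fovy" (degrees; the focal length in pixels is half the picture's height over the tangent of half this angle, whatever the lens; pixels are square), "cx", "cy" (the principal point, pixels), "origin" and "orientation" of the camera in the world; the wrist camera has in their place "T_tool_cam" (4x4, takes a point from camera to tool coordinates, whose origin is the TCP and whose axes are the flange's). Camera axes: x right, y down, z forward; pixel columns grow to the right and rows downward; lengths in m; the calibration is good to about 2 mm. A picture is of the moment at which its call begins: read the wrist's pose just before it. There is no depth.
- r.finish_job(): hands the job in; it is judged then, once.
The state is a dict: "time_s": time; "joints": joint angles; "joint_velocities": joint speeds; "effort": joint torques, N m; "tcp_pos": TCP position; "ee_rot": TCP orientation; "wrist_force": force on the tool from outside, world axes, zero at the start; "moment": the same for the moment, N m; "gripper_width": opening from 0.0 (shut) to 1.0 (fully open); "gripper_force": force on a finger pad.
Only numpy, scipy, OpenCV 4.12 (cv2) and the standard library are available. Lean on these libraries where they do the work, as an engineer would, in place of code of your own. Each camera call takes 0.05 s, during which the arm holds its last target. There are 200 camera calls.

## Working session

There is one attempt and no reset: what is moved stays moved. The work goes in short steps, Python scripts to look and compute and a shell command to move; the robot and the scene stay as the last step left them, time stands still between calls to the robot, and variables do not carry over. Pictures are saved under pics/ and viewed, at most 14 in all, crops included, and the job is handed in when it is done.

```bash
ls; mkdir -p pics
python3 - <<'E'
from station import r
import cv2,numpy as np
print(r.tip_extent, r.sense())
for n in ("top","side"):
    c=r.capture(n); print(n,{k:v for k,v in c.items() if k!='pixels'})
    cv2.imwrite(f'pics/{n}0.png',cv2.resize(c['pixels'][:,:,::-1],(800,600),interpolation=cv2.INTER_CUBIC))
    np.save(f'pics/{n}0.npy',c['pixels'])
E
```

```text
pics
0.008 {'time_s': 0.0, 'joints': array([ 9.10209777e+01,  2.20895278e+01,  3.80433689e-01, -3.01694297e-02,
       -6.84128576e+01, -1.48161053e+01]), 'joint_velocities': array([-0.01748274, -0.04530772, -0.01866677,  0.03739506,  0.06022213,
       -0.06065002]), 'effort': array([ 7.34167406e-04, -3.90665174e+01,  1.87408054e+01,  4.22005177e+00,
        1.10649460e-02, -1.85468666e-04]), 'tcp_pos': array([0.14885823, 0.60633248, 0.19817409]), 'ee_rot': array([[ 9.71108240e-01, -2.38639021e-01, -4.51619962e-04],
       [-2.38639437e-01, -9.71105892e-01, -2.13679731e-03],
       [ 7.13524116e-05,  2.18283581e-03, -9.99997615e-01]]), 'wrist_force': array([ 0.18521551,  0.15272985, -0.1826864 ]), 'moment': array([-0.04325921,  0.01468326, -0.03938021]), 'gripper_force': 0.0, 'gripper_width': 0.9974099238903174}
top {'fovy': 49.62018095927903, 'cx': 260.3539284383554, 'cy': 191.53080005182085, 'origin': array([ 0.43452976, -0.00706894,  0.91708505]), 'orientation': array([[ 0.00409589, -0.98461067,  0.17471422],
       [-0.99998185, -0.00326076,  0.00506675],
       [-0.00441908, -0.1747318 , -0.98460615]])}
side {'fovy': 43.69441512546021, 'cx': 255.5372367116015, 'cy': 179.21274001120918, 'origin': array([ 0.46284998, -0.70276526,  0.74680485]), 'orientation': array([[ 0.98791916, -0.09761085,  0.12036552],
       [-0.1543724 , -0.68801048,  0.70909149],
       [ 0.01359772, -0.71910618, -0.69476716]])}
```

View pics/top0.png

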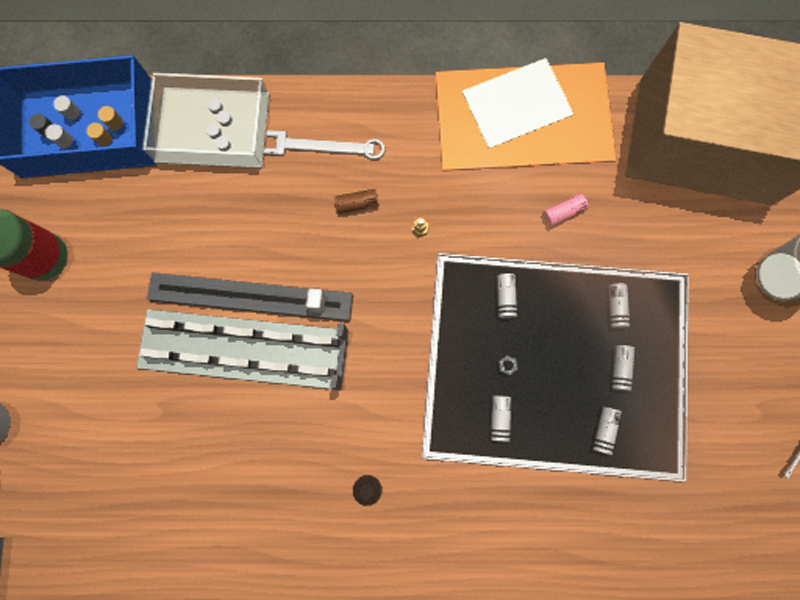

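View pics/side0.png

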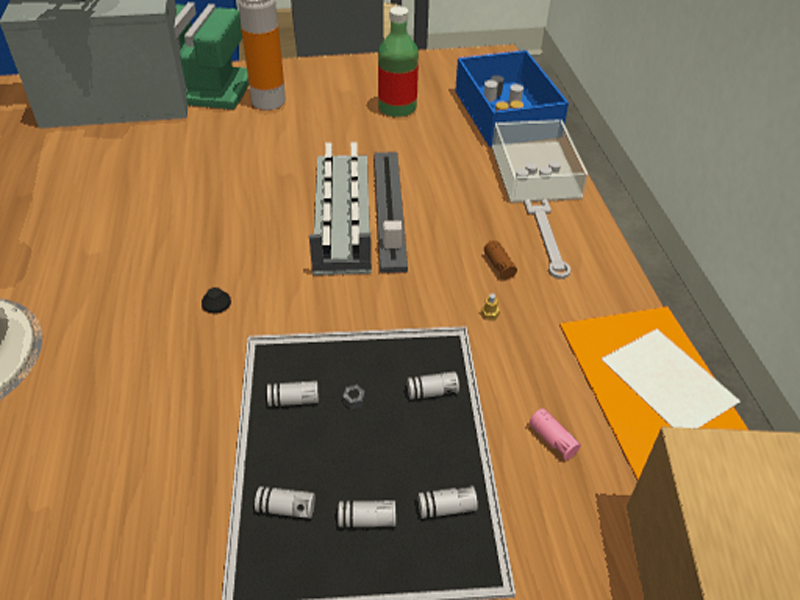

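```bash
cat > h.py <<'E'
from station import r
import cv2,numpy as np
def cam(n):
    s=r.sense(); c=r.capture(n)
    if n=='wrist':
        T=np.eye(4);T[:3,:3]=s['ee_rot'];T[:3,3]=s['tcp_pos'];T=T@c['T_tool_cam'];c['orientation']=T[:3,:3];c['origin']=T[:3,3]
    c['f']=192/np.tan(np.radians(c['fovy']/2)); return c
def p2w(c,u,v,z):
    d=c['orientation']@np.array([(u-c['cx'])/c['f'],(v-c['cy'])/c['f'],1]); return c['origin']+d*(z-c['origin'][2])/d[2]
def w2p(c,p):
    q=c['orientation'].T@(np.asarray(p)-c['origin']); return q[:2]/q[2]*c['f']+[c['cx'],c['cy']]
E
python3 - <<'E'
from h import *
c=cam('top');k=1.5625
P=lambda u,v,z:np.round(p2w(c,u/k,v/k,z)*1000)
for n,u,v,z in [('A507',507,296,.018),('B619',619,305,.018),('C623',623,367,.018),('D607',607,430,.018),('E501',501,418,.018),('nut',508,366,.015),
 ('trTL',440,256,.009),('trTR',687,275,.009),('trBR',684,480,.009),('trBL',425,458,.009),('stop',315,297,.054)]: print(n,P(u,v,z))
for u,v in [(147,311),(137,369),(338,389)]: print('rackbase',P(u,v,.008))
for u,v in [(148,325),(142,356),(340,342),(336,374)]: print('railtop',P(u,v,.045))
w=cam('wrist');print(w['f'],w['cx'],w['cy'],w['T_tool_cam'],w['origin'])
E
```

```text
A507 [ 599. -143.   18.]
B619 [ 587. -300.   18.]
C623 [ 500. -301.   18.]
D607 [ 415. -275.   18.]
E501 [ 430. -131.   18.]
nut [ 501. -143.   15.]
trTL [659. -50.   9.]
trTR [ 632. -402.    9.]
trBR [ 349. -378.    9.]
trBL [376. -28.   9.]
stop [590. 122.  54.]
rackbase [578. 367.   8.]
rackbase [496. 375.   8.]
rackbase [469.  93.   8.]
railtop [553. 349.  45.]
railtop [511. 354.  45.]
railtop [530.  87.  45.]
railtop [487.  92.  45.]
344.49302505147966 261.58793446244215 189.5363846011302 [[ 2.93673074e-04 -9.54649348e-01 -2.97732323e-01  8.20473593e-02]
 [ 9.99999746e-01  4.73757426e-04 -5.32690627e-04  3.50248358e-04]
 [ 6.49585659e-04 -2.97732091e-01  9.54649245e-01 -1.86632591e-01]
 [ 0.00000000e+00  0.00000000e+00  0.00000000e+00  1.00000000e+00]] [0.22857158 0.58687719 0.38507187]
```

```bash
python3 -m jog '1 24 -55 0 9.4; 1 24 -55 0 0; 1 24 -55 0 0; 1 24 -55 0 0; 1 24 -55 0 0' && python3 -m jog '1 24 -55 0 0; 1 24 -55 0 0; 1 24 -55 0 0; 1 24 -55 0 0; 1 24 -55 0 0' && python3 -m jog '1 24 -55 0 0; 1 24 -55 0 0; 1 24 -55 0 0; 1 24 -55 -20 0; 1 24 -55 -40 0' && python3 -m jog '1 0 0 -10 0; 1 0 0 0 0; 1 0 0 0 0'
python3 - <<'E'
from h import *
c=cam('wrist');np.save('pics/w1.npy',c['pixels'])
cv2.imwrite('pics/w1.png',cv2.resize(c['pixels'][:,:,::-1],(800,600),interpolation=cv2.INTER_CUBIC))
E
```

```text
time_s: 0.82
tcp_pos: [0.2694, 0.33, 0.1993]
ee_rot: [[0.997, -0.076, 0.0], [-0.076, -0.997, 0.0], [0.0, -0.0, -1.0]]
wrist_force: [0.7, 0.0, 0.4]
gripper_width: 1.0
gripper_force: 0.0
time_s: 1.45
tcp_pos: [0.3894, 0.0552, 0.1997]
ee_rot: [[0.997, -0.076, 0.001], [-0.076, -0.997, 0.001], [0.001, -0.001, -1.0]]
wrist_force: [1.4, 1.2, -0.3]
gripper_width: 0.998
gripper_force: 0.0
time_s: 2.08
tcp_pos: [0.5073, -0.2125, 0.1453]
ee_rot: [[0.997, -0.077, 0.004], [-0.077, -0.997, -0.001], [0.004, 0.0, -1.0]]
wrist_force: [1.1, 0.3, -0.4]
gripper_width: 1.0
gripper_force: 0.0
time_s: 2.45
tcp_pos: [0.506, -0.2092, 0.1362]
ee_rot: [[0.997, -0.075, 0.002], [-0.075, -0.997, -0.0], [0.002, 0.0, -1.0]]
wrist_force: [-0.0, 0.1, 0.7]
gripper_width: 0.997
gripper_force: 0.0
```

```bash
python3 -m jog '1 -60 0 0 0; 1 -60 0 0 0; 1 -20 10 0 0; 1 0 0 0 0'
python3 - <<'E'
from h import *
c=cam('wrist');np.save('pics/w2.npy',c['pixels'])
cv2.imwrite('pics/w2.png',cv2.resize(c['pixels'][:,:,::-1],(800,600),interpolation=cv2.INTER_CUBIC))
E
```

```text
time_s: 3.0
tcp_pos: [0.3649, -0.1992, 0.1364]
ee_rot: [[0.997, -0.075, 0.004], [-0.075, -0.997, -0.0], [0.004, 0.0, -1.0]]
wrist_force: [0.9, 0.4, 0.6]
gripper_width: 1.005
gripper_force: 0.0
```

View pics/w1.png

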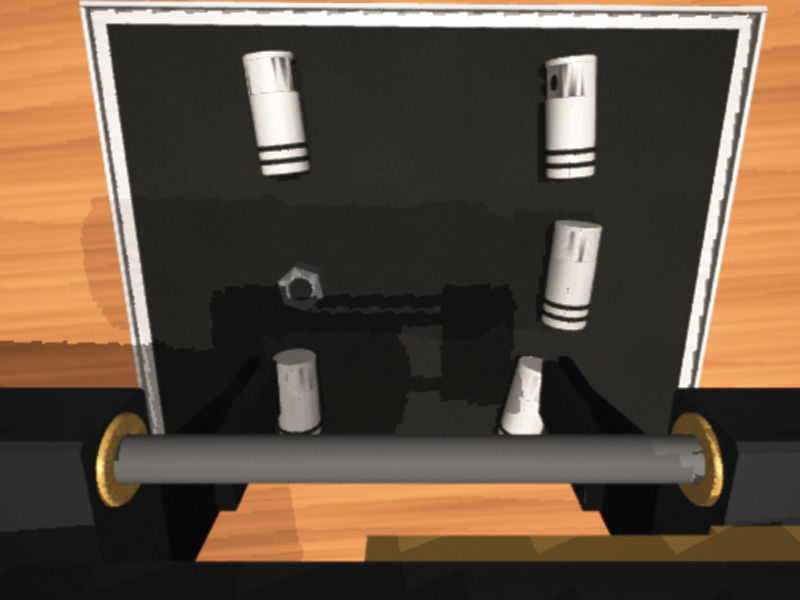

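View pics/w2.png

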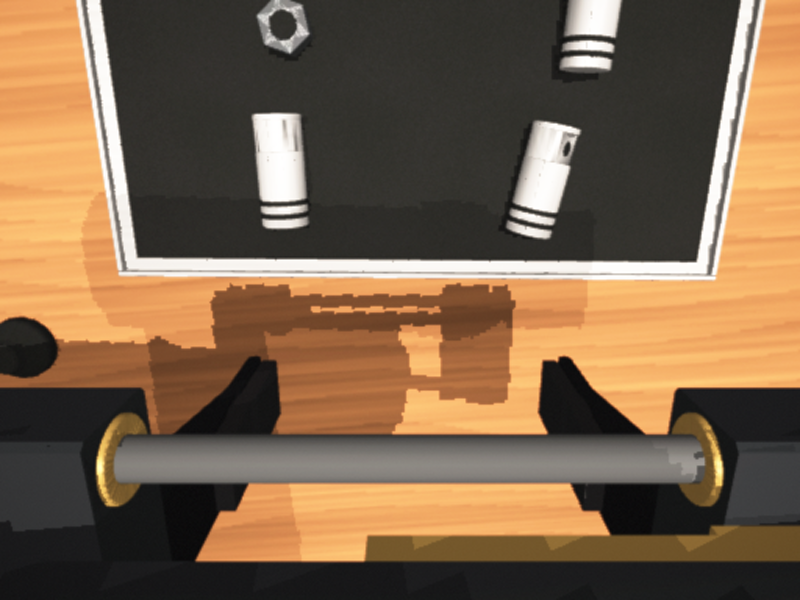

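Run:
```python
import numpy as np,cv2
a=np.load('pics/w1.npy');b=np.load('pics/w2.npy');s=np.load('pics/side0.npy')
def cr(i,u,v,w=25,h=45,o=(160,288)): return cv2.resize(np.pad(i,((50,50),(50,50),(0,0)))[int(v)+50-h:int(v)+50+h,int(u)+50-w:int(u)+50+w],o,interpolation=cv2.INTER_CUBIC)
k=1.5625
t=np.hstack([cr(a,275/k,113/k),cr(a,570/k,116/k),cr(a,572/k,275/k),cr(b,545/k,178/k),cr(b,280/k,170/k)])
m=np.hstack([cr(s,u/k,v/k,24,18,(160,120)) for u,v in [(433,385),(447,501),(367,514),(285,502),(292,393)]])
cv2.imwrite('pics/c1.png',np.vstack([t,m])[:,:,::-1])
```

```text
(no output)
```

View pics/c1.png

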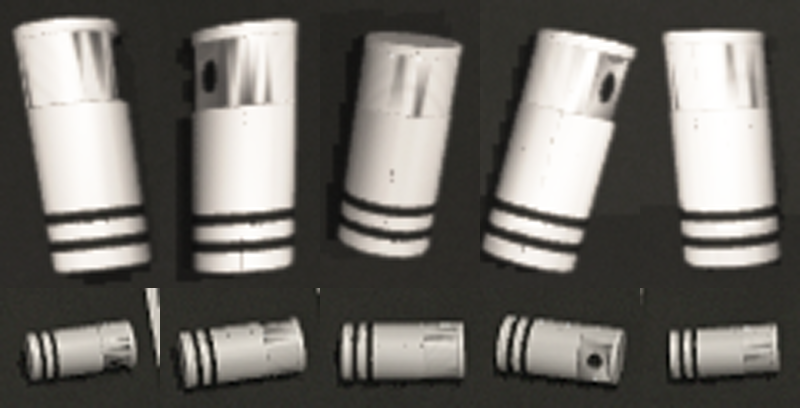

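```bash
cat >> h.py <<'E'
from scipy.optimize import minimize_scalar
def flat_theta(c,p,a,uv,h=9):
    # p axis centre, a unit axis dir (-seal->flat); theta>0: flat leans to the right of a (toward -y if a=+x)
    rt=np.cross(a,[0,0,1])
    f=lambda t:w2p(c,p+a*.019+h/1000*(np.sin(t)*rt+np.cos(t)*np.array([0,0,1])))
    n=(f(.2)-f(-.2));n/=np.linalg.norm(n)
    ts=np.radians(np.arange(-110,111,1)); e=[abs((f(t)-uv)@n) for t in ts]
    i=[k for k in range(len(ts)) if e[k]<min(e)+.7]; return np.degrees(ts[i]).round()[[0,-1]]
def find(c,z=.016,thr=110):
    g=cv2.cvtColor(c['pixels'],cv2.COLOR_RGB2GRAY); hsv=cv2.cvtColor(c['pixels'],cv2.COLOR_RGB2HSV)
    m=((g>thr)&(hsv[:,:,1]<70)).astype(np.uint8); mc=cv2.morphologyEx(m,cv2.MORPH_CLOSE,np.ones((9,9)))
    out=[]
    for k in cv2.findContours(mc,cv2.RETR_EXTERNAL,cv2.CHAIN_APPROX_NONE)[0]:
        ct,(w,h),an=cv2.minAreaRect(k); L,W=max(w,h),min(w,h)
        if not(W>15 and 1.5<L/W<3.2): continue
        an=np.radians(an+(90 if h>w else 0)); d=np.array([np.cos(an),np.sin(an)])
        e1,e2=(p2w(c,*(np.array(ct)+s*L/2*d),z) for s in(-1,1))
        # profile of darkness along the axis -> seals at the -x end
        pr=np.array([g[int(round(ct[1]+s*d[1])),int(round(ct[0]+s*d[0]))] for s in np.linspace(-.48*L,.48*L,60)])
        if pr[:22].min()>pr[38:].min(): e1,e2,d=e2,e1,-d   # e1 = seal end
        ax=(e2-e1);ln=np.linalg.norm(ax);ax/=ln;p=(e1+e2)/2
        # hole: dark blob between 8 and 29 mm
        ys,xs=np.nonzero(cv2.drawContours(np.zeros_like(g),[k],-1,255,-1)); q=np.c_[xs,ys]-ct; s=(q@d)/L*60; n=q@np.array([-d[1],d[0]])/W*26
        sel=(s>13)&(s<25)&(abs(n)<12)&(g[ys,xs]<90); hole=None;th=None
        if sel.sum()>=4: hole=np.array([xs[sel].mean(),ys[sel].mean()]); th=flat_theta(c,p,ax,hole)
        print('pos',(p*1000).round(1)[:2],'yaw %.1f len %.0f'%(np.degrees(np.arctan2(ax[1],ax[0])),ln*1000),'px',np.round(ct),'W/L %.2f'%(W/L),'nhole',sel.sum(),'theta',th,'end/mid width',[round(float(np.ptp(n[(s>a)&(s<b)])),1) for a,b in((13,25),(-8,8))],'shift %.1f'%(n[(s>13)&(s<25)].max()+n[(s>13)&(s<25)].min()))
E
python3 - <<'E'
from h import *
a=cam('wrist'); d=np.array([.506-.3649,-.2092+.1992,-.0002])
find(a);print()
b=dict(a);b['pixels']=np.load('pics/w1.npy');b['origin']=a['origin']+d
find(b)
E
```

```text
pos [ 413.7 -277.8] yaw -15.9 len 64 px [347. 116.] W/L 0.40 nhole 25 theta [ 43. 105.] end/mid width [24.8, 25.7] shift -0.6
pos [ 429.4 -132.5] yaw -2.8 len 63 px [179. 111.] W/L 0.41 nhole 0 theta None end/mid width [25.8, 25.9] shift 0.2
pos [ 487.5 -303.2] yaw 172.8 len 36 px [377.  22.] W/L 0.66 nhole 87 theta [ 9. 16.] end/mid width [25.0, 25.3] shift 0.5
pos [ 441.8 -211. ] yaw 85.7 len 377 px [268.  90.] W/L 0.41 nhole 0 theta None end/mid width [4.2, 1.7] shift -21.2

pos [ 433.5 -133.1] yaw 174.1 len 48 px [190. 253.] W/L 0.52 nhole 0 theta None end/mid width [25.4, 25.3] shift 0.5
pos [ 423.5 -275.9] yaw 179.3 len 54 px [334. 252.] W/L 0.51 nhole 0 theta None end/mid width [26.0, 18.7] shift 0.0
pos [ 499.2 -305.6] yaw -7.4 len 65 px [366. 176.] W/L 0.40 nhole 0 theta None end/mid width [25.7, 25.8] shift 0.1
pos [ 588.8 -304.6] yaw 0.8 len 63 px [366.  74.] W/L 0.38 nhole 0 theta None end/mid width [18.2, 25.1] shift 7.8
pos [ 602.8 -144.8] yaw 1.2 len 63 px [176.  71.] W/L 0.39 nhole 0 theta None end/mid width [24.7, 25.7] shift -0.9
pos [ 541.3 -220.3] yaw 85.7 len 392 px [270. 138.] W/L 0.63 nhole 37 theta [-101.  -59.] end/mid width [26.0, 1.6] shift 0.0
```

```bash
python3 -m jog '0.5 25 -39 -40 -5.8; 0.5 24 -39 -40 -5.8; 0.5 0 0 0 0; 0.5 0 0 0 0' && python3 -m jog '0.5 0 0 -30 0; 0.5 0 0 -12 0; 0.34 0 0 0 0; 0.34 0 0 0 0; 0.34 0 0 0 0' && python3 -m jog '0.34 1 3.3 0 0; 0.34 1 3.3 0 0; 0.34 1 3.3 0 0; 0.34 1 3.3 0 0; 0.34 0 0 0 0'
python3 - <<'E'
from h import *
c=cam('wrist')
cv2.imwrite('pics/w3.png',cv2.resize(c['pixels'][100:330,100:420,::-1],(800,575),interpolation=cv2.INTER_CUBIC))
E
```

```text
time_s: 3.6
tcp_pos: [0.4153, -0.2782, 0.0546]
ee_rot: [[0.961, -0.275, -0.0], [-0.275, -0.961, -0.0], [-0.0, 0.0, -1.0]]
wrist_force: [0.9, 0.4, -0.1]
gripper_width: 0.63
gripper_force: 0.0
time_s: 4.22
tcp_pos: [0.4153, -0.2782, 0.0139]
ee_rot: [[0.961, -0.275, 0.002], [-0.275, -0.961, -0.001], [0.002, 0.0, -1.0]]
wrist_force: [-0.5, -0.6, -0.6]
gripper_width: 0.351
gripper_force: 0.0
time_s: 4.85
tcp_pos: [0.4187, -0.2646, 0.0128]
ee_rot: [[0.961, -0.275, -0.0], [-0.275, -0.961, 0.0], [-0.0, -0.0, -1.0]]
wrist_force: [-0.1, 0.2, 0.0]
gripper_width: 0.336
gripper_force: 0.0
```

View pics/w3.png

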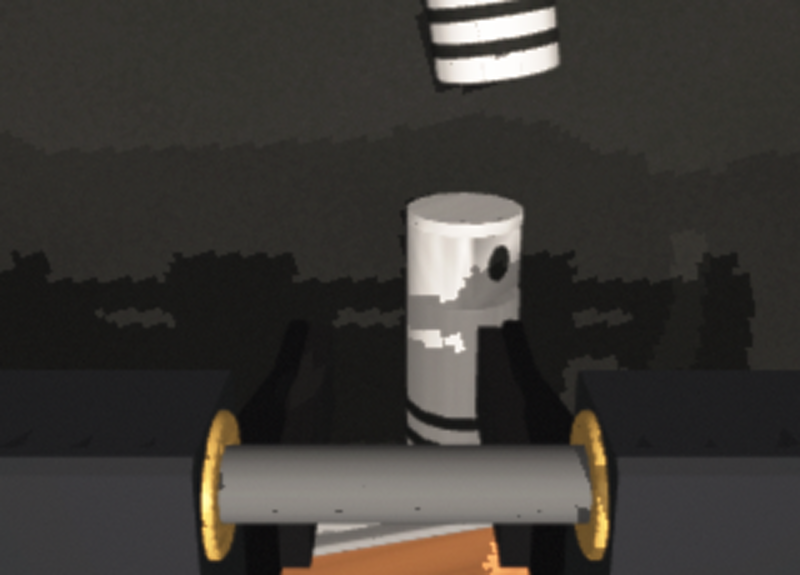

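Run:
```python
from h import *
c=cam('wrist');s=r.sense();R=s['ee_rot'];t=s['tcp_pos']
for y in(-.0148,.0148):
  for x in (.0095,-.0095):
    for z in (.008,-.03): print(y,x,z,((w2p(c,t+R@[x,y,z])-[100,100])*2.5).round())
for u in (405,464,523):
  p=p2w(c,u/2.5+100,250/2.5+100,.016); print(u,(R.T@(p-t)*1000).round(1))
t=cam('top');find(t)
```

```text
-0.0148 0.0095 0.008 [342. 271.]
-0.0148 0.0095 -0.03 [329. 338.]
-0.0148 -0.0095 0.008 [343. 343.]
-0.0148 -0.0095 -0.03 [331. 422.]
0.0148 0.0095 0.008 [465. 271.]
0.0148 0.0095 -0.03 [477. 338.]
0.0148 -0.0095 0.008 [463. 343.]
0.0148 -0.0095 -0.03 [475. 423.]
405 [18.7  0.4 -3.2]
464 [18.7 13.7 -3.2]
523 [18.7 27.  -3.2]
pos [ 642.8 -530.3] yaw 174.5 len 87 px [498. 171.] W/L 0.66 nhole 0 theta None end/mid width [25.0, 26.0] shift -1.0
pos [860.6 210.4] yaw -92.9 len 357 px [169.  78.] W/L 0.38 nhole 0 theta None end/mid width [3.0, 25.8] shift 11.6
```

Run:
```python
from h import *
def g(i): return (255*(i/255.)**.45).astype(np.uint8)
c=cam('wrist');s=cam('side');t=cam('top')
a=cv2.resize(g(c['pixels'][170:300,180:360]),(440,318),interpolation=cv2.INTER_CUBIC)
u,v=w2p(s,[.42,-.265,.02]).astype(int);print(u,v)
b=cv2.resize(g(s['pixels'][v-60:v+40,u-60:u+60]),(360,300),interpolation=cv2.INTER_CUBIC)
u,v=w2p(t,[.42,-.265,.02]).astype(int);print(u,v)
d=cv2.resize(g(t['pixels'][v-50:v+50,u-60:u+60]),(360,300),interpolation=cv2.INTER_CUBIC)
o=np.zeros((600,800,3),np.uint8);o[:318,:440]=a;o[:300,440:]=b;o[300:,440:]=d
cv2.imwrite('pics/c2.png',o[:,:,::-1])
```

```text
184 312
384 272
```

View pics/c2.png

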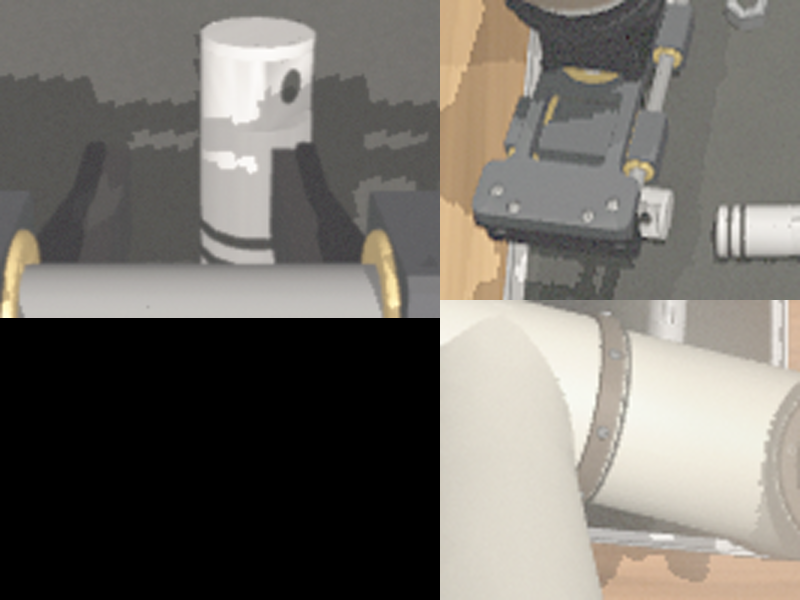

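```bash
python3 -m jog '0.5 0 0 20 0; 0.5 -4 -13 0 0; 0.5 0 0 0 0' >/dev/null; python3 -m jog '0.5 0 0 -20 0; 0.5 0 0 -3 0; 0.5 0 0 -3 0; 0.5 0 0 0 0; 0.5 0 0 0 0'; python3 -m jog '0.5 0 0 -3 0; 0.5 0 0 0 0'
```

```text
time_s: 6.15
tcp_pos: [0.4149, -0.2779, 0.0072]
ee_rot: [[0.961, -0.275, 0.001], [-0.275, -0.961, -0.0], [0.001, 0.0, -1.0]]
wrist_force: [0.2, 0.7, -0.1]
gripper_width: 0.502
gripper_force: 0.0
time_s: 6.4
tcp_pos: [0.4144, -0.2778, 0.0037]
ee_rot: [[0.961, -0.276, -0.0], [-0.276, -0.961, 0.0], [-0.0, -0.0, -1.0]]
wrist_force: [0.5, 0.2, 0.1]
gripper_width: 0.5
gripper_force: 0.0
```

```bash
python3 -m jog '0.5 0 0 -3 0; 0.5 0 0 -3 0; 0.5 0 0 0 0' | grep -E "tcp|wrist"; python3 -m jog '0.5 0 0 -3 0; 0.5 0 0 -3 0; 0.5 0 0 0 0'| grep -E "tcp|wrist"
python3 - <<'E'
from h import *
c=cam('wrist'); a=(255*(c['pixels'][170:300,180:360]/255.)**.45).astype(np.uint8)
cv2.imwrite('pics/c3.png',cv2.resize(a[:,:,::-1],(440,318),interpolation=cv2.INTER_CUBIC))
E
```

```text
tcp_pos: [0.4142, -0.2778, -0.0025]
wrist_force: [-0.6, -0.7, 0.1]
tcp_pos: [0.4143, -0.2778, -0.0085]
wrist_force: [-0.3, 0.6, 0.1]
```

View pics/c3.png

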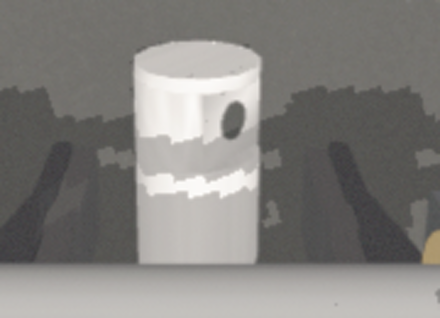

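```bash
for i in 1; do python3 -m jog '0.5 0 0 -3 0; 0.5 0 0 -3 0; 0.5 0 0 0 0' | grep -E "tcp|wrist"; python3 -m jog '0.5 0 0 -2 0; 0.5 0 0 0 0'| grep -E "tcp|wrist";python3 -m jog '0.5 0 0 -2 0; 0.5 0 0 0 0'| grep -E "tcp|wrist"; done
```

```text
tcp_pos: [0.4143, -0.2778, -0.0145]
wrist_force: [-0.9, 1.6, 0.7]
tcp_pos: [0.4144, -0.2778, -0.0163]
wrist_force: [0.7, 0.4, -0.4]
tcp_pos: [0.4144, -0.2778, -0.0183]
wrist_force: [-0.1, -0.1, 0.2]
```

```bash
python3 -m jog '0.5 0 0 -2 0; 0.5 0 0 0 0'| grep -E "tcp|wrist";python3 -m jog '0.5 0 0 -1.5 0; 0.5 0 0 0 0'| grep -E "tcp|wrist"; python3 -m jog '0.5 0 0 -1 0; 0.5 0 0 0 0'| grep -E "tcp|wrist"
```

```text
tcp_pos: [0.4147, -0.2779, -0.0199]
wrist_force: [0.3, 1.7, 4.3]
tcp_pos: [0.4148, -0.2779, -0.0199]
wrist_force: [-2.9, 3.3, 14.5]
tcp_pos: [0.4148, -0.278, -0.02]
wrist_force: [-5.3, 4.6, 23.5]
```

```bash
python3 -m jog '0.5 0 0 4 0; 0.5 0 0 2.5 0; 0.34 0 0 0 0; 0.34 0 0 0 0; 0.34 0 0 0 0' && python3 -m jog '0.34 1 3.6 0 0; 0.34 1 3.6 0 0; 0.34 1 3.6 0 0; 0.34 1 3.6 0 0; 0.34 0 0 0 0'
python3 - <<'E'
from h import *
c=cam('wrist'); find(c); a=(255*(c['pixels'][150:300,180:360]/255.)**.45).astype(np.uint8)
cv2.imwrite('pics/c4.png',cv2.resize(a[:,:,::-1],(440,366),interpolation=cv2.INTER_CUBIC))
E
```

```text
time_s: 9.45
tcp_pos: [0.4143, -0.2778, -0.0165]
ee_rot: [[0.961, -0.276, -0.001], [-0.276, -0.961, 0.0], [-0.001, -0.0, -1.0]]
wrist_force: [-0.5, -0.2, -0.4]
gripper_width: 0.352
gripper_force: 0.0
time_s: 10.07
tcp_pos: [0.4186, -0.2631, -0.0161]
ee_rot: [[0.961, -0.275, 0.0], [-0.275, -0.961, 0.0], [0.0, -0.0, -1.0]]
wrist_force: [-0.0, -0.3, 0.4]
gripper_width: 0.339
gripper_force: 0.0
pos [ 383.8 -253.7] yaw -105.9 len 78 px [262. 316.] W/L 0.36 nhole 0 theta None end/mid width [25.5, 25.5] shift -0.5
pos [ 360.1 -369.4] yaw -105.9 len 25 px [488. 301.] W/L 0.60 nhole 0 theta None end/mid width [20.4, 23.2] shift -3.7
pos [ 428.4 -265.9] yaw 164.0 len 45 px [261. 234.] W/L 0.64 nhole 0 theta None end/mid width [21.2, 25.0] shift -1.9
pos [ 496.2 -303.5] yaw -8.5 len 58 px [302.  69.] W/L 0.44 nhole 0 theta None end/mid width [25.9, 25.3] shift 0.1
```

View pics/c4.png

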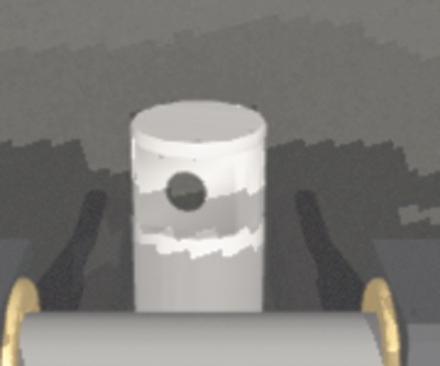

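```bash
cat >> h.py <<'E'
def inhand(save=None):
    c=cam('wrist'); g=cv2.cvtColor(c['pixels'],cv2.COLOR_RGB2GRAY)
    if save: cv2.imwrite(save,cv2.resize((255*(c['pixels'][110:300,150:390,::-1]/255.)**.45).astype(np.uint8),(720,570),interpolation=cv2.INTER_CUBIC))
    for thr in (28,36,46):
        m=(g>thr).astype(np.uint8); m[278:]=0
        ct,h=cv2.findContours(m,cv2.RETR_CCOMP,cv2.CHAIN_APPROX_NONE)
        for i,k in enumerate(ct):
            A=cv2.contourArea(k)
            if h[0][i][3]>=0 and 8<A<150:
                u,v=k[:,0,:].mean(0); 
                if not(215<u<308 and 130<v<255): continue
                row=m[int(round(v))]; l=int(u)
                while row[l-1] or abs(l-u)<9: l-=1
                R=int(u)
                while row[R+1] or abs(R-u)<9: R+=1
                o=(u-(l+R)/2)/((R-l+1)/2)*13
                print('thr',thr,'hole %.1f %.1f A%.0f'%(u,v,A),'edges',l,R,'off %.1f theta %.0f'%(o,np.degrees(np.arcsin(np.clip(o/9,-1,1)))))
E
python3 -m jog '0.34 -0.5 -1.7 0 0; 0.34 -0.5 -1.7 0 0; 0.34 -0.4 -1.7 0 0; 0.34 0 0 0 0; 0.34 0 0 0 0'|grep -E 'tcp|wri'; python3 -c "from h import *;inhand()"
```

```text
tcp_pos: [0.4171, -0.2686, -0.0162]
wrist_force: [-0.0, -0.5, 1.2]
thr 28 hole 261.7 231.0 A108 edges 232 286 off 1.3 theta 8Traceback (most recent call last):
  File "<string>", line 1, in <module>
    from h import *;inhand()
                    ~~~~~~^^
  File "h.py", line 52, in inhand
    while row[R+1] or abs(R-u)<9: R+=1
          ~~~^^^^^
IndexError: index 512 is out of bounds for axis 0 with size 512
```

```bash
sed -i 's/while row\[R+1\] or/while R<500 and row[R+1] or/; s/while row\[l-1\] or/while l>10 and row[l-1] or/' h.py; python3 -m jog '0.34 0.4 1.4 0 0; 0.34 0.4 1.4 0 0; 0.31 0 0 0 0; 0.31 0 0 0 0; 0.31 0 0 0 0'|grep -E 'tcp|wri|width'; python3 -c "from h import *;inhand()"
```

```text
tcp_pos: [0.4179, -0.2658, -0.0162]
wrist_force: [-0.8, -0.3, 0.4]
gripper_width: 0.311
thr 28 hole 263.2 230.8 A112 edges 236 290 off 0.1 theta 1
thr 28 hole 239.8 193.4 A34 edges 10 500 off -0.8 theta -5
thr 36 hole 263.3 230.9 A122 edges 236 289 off 0.4 theta 2
thr 36 hole 239.8 193.2 A44 edges 45 438 off -0.1 theta -1
thr 36 hole 289.5 143.5 A28 edges 278 500 off -11.6 theta -90
thr 46 hole 219.0 158.7 A15 edges 209 233 off -2.1 theta -13
thr 46 hole 225.0 150.6 A9 edges 212 297 off -8.9 theta -82
thr 46 hole 290.8 143.8 A44 edges 281 308 off -3.5 theta -23
thr 46 hole 255.3 143.8 A8 edges 223 272 off 4.1 theta 27
thr 46 hole 253.5 140.5 A10 edges 220 271 off 4.0 theta 26
thr 46 hole 219.6 142.3 A19 edges 207 248 off -4.9 theta -33
```

```bash
sed -i 's/8<A<150/60<A<170/' h.py; python3 -m jog '0.5 0 0 0 0; 0.5 0 0 0 0; 0.5 0 0 56 0; 0.5 40 -19 0 4.2; 0.5 40 -19 0 4.2'|grep -E 'tcp|wri' && python3 -m jog '0.5 0 0 0 0; 0.5 0 0 -40 0; 0.5 0 0 -16 0; 0.31 0 0 0 0; 0.31 0 0 0 0'|grep -E 'tcp|wri|width' && python3 -m jog '0.31 0.6 5 0 0; 0.31 0.7 5 0 0; 0.31 0.6 5 0 0; 0.31 0.7 5 0 0; 0.31 0 0 0 0'|grep -E 'tcp|wri|width'; python3 -c "from h import *;inhand('pics/C1.png')"
```

```text
tcp_pos: [0.4993, -0.3043, 0.0414]
wrist_force: [1.4, 0.7, -0.4]
tcp_pos: [0.4984, -0.3039, -0.0152]
wrist_force: [-0.1, 0.2, 0.1]
gripper_width: 0.362
tcp_pos: [0.5006, -0.2832, -0.0162]
wrist_force: [-0.0, 0.6, -0.6]
gripper_width: 0.308
```

View pics/C1.png

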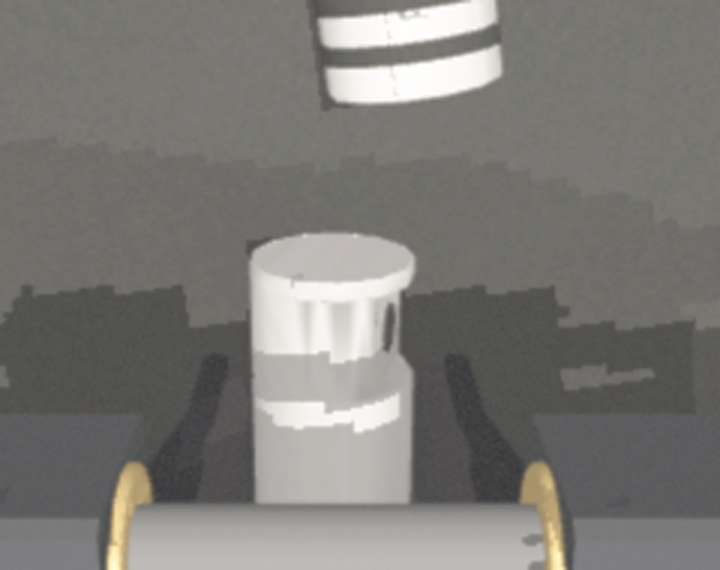

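```bash
python3 -m jog '0.31 0.5 4.2 0 0; 0.31 0.6 4.2 0 0; 0.31 0.5 4.2 0 0; 0.31 0.6 4.2 0 0; 0.31 0 0 0 0'|grep -E 'tcp|wri|width'; python3 -c "from h import *;inhand()"
```

```text
tcp_pos: [0.5028, -0.2666, -0.0162]
wrist_force: [-0.2, -0.1, 0.3]
gripper_width: 0.31
thr 36 hole 260.4 228.4 A69 edges 234 288 off -0.3 theta -2
thr 46 hole 260.6 228.3 A80 edges 234 287 off 0.1 theta 0
```

```bash
python3 -m jog '0.5 0 0 0 0; 0.5 0 0 0 0; 0.5 0 0 56 0; 0.5 43 -18.5 0 4.2; 0.5 42 -18.5 0 4.2'|grep -E 'tcp|wri' && python3 -m jog '0.5 0 0 0 0; 0.5 0 0 -40 0; 0.5 0 0 -16 0; 0.31 0 0 0 0; 0.31 0 0 0 0'|grep -E 'tcp|wri|width' && python3 -m jog '0.31 0 -4.6 0 0; 0.31 0 -4.6 0 0; 0.31 0 -4.6 0 0; 0.31 0 -4.6 0 0; 0.31 0 0 0 0'|grep -E 'tcp|wri|width'; python3 -c "from h import *;inhand('pics/B1.png')"
```

```text
tcp_pos: [0.5892, -0.3046, 0.0416]
wrist_force: [0.1, -0.0, -0.1]
tcp_pos: [0.5881, -0.304, -0.0153]
wrist_force: [0.8, 0.3, 0.8]
gripper_width: 0.359
tcp_pos: [0.5876, -0.3229, -0.0163]
wrist_force: [0.2, -0.1, -0.6]
gripper_width: 0.309
thr 28 hole 266.5 230.9 A108 edges 235 290 off 1.8 theta 12
thr 36 hole 266.8 230.5 A144 edges 236 290 off 1.8 theta 11
thr 46 hole 266.7 230.6 A156 edges 236 290 off 1.8 theta 11
```

```bash
python3 -m jog '0.31 0 1.4 0 0; 0.31 0 1.4 0 0; 0.31 0 0 0 0; 0.31 0 0 0 0'|grep -E 'tcp|wri|width'; python3 -c "from h import *;inhand()"
```

```text
tcp_pos: [0.5877, -0.3194, -0.0162]
wrist_force: [1.0, -0.0, 0.6]
gripper_width: 0.308
thr 28 hole 259.9 231.1 A124 edges 234 289 off -0.7 theta -5
thr 36 hole 259.5 230.7 A154 edges 235 288 off -1.0 theta -6
thr 46 hole 259.5 230.6 A168 edges 235 288 off -1.0 theta -6
```

```bash
python3 -m jog '0.5 0 0 0 0; 0.5 0 0 0 0; 0.5 0 0 56 0; 0.5 5 58 0 0.4; 0.5 5 58 0 0'|grep -E 'tcp|wri' && python3 -m jog '0.5 4 58 0 0; 0.5 0 0 0 0; 0.5 0 0 -40 0; 0.5 0 0 -16 0; 0.31 0 0 0 0'|grep -E 'tcp|wri|width' && python3 -m jog '0.31 0 0 0 0; 0.31 0 5 0 0; 0.31 0 5 0 0; 0.31 0 5 0 0; 0.31 0 5 0 0' |grep -E 'tcp|wri|width' && python3 -m jog '0.31 0 0 0 0; 0.31 0 0 0 0' |grep -E 'tcp|wri|width'; python3 -c "from h import *;inhand('pics/A1.png')"
```

```text
tcp_pos: [0.5982, -0.203, 0.0408]
wrist_force: [-0.5, -0.2, -0.2]
tcp_pos: [0.6011, -0.1465, -0.0172]
wrist_force: [-0.7, -0.1, 0.0]
gripper_width: 0.447
tcp_pos: [0.6018, -0.125, -0.016]
wrist_force: [-0.2, -0.5, -0.5]
gripper_width: 0.314
tcp_pos: [0.6018, -0.1254, -0.0162]
wrist_force: [-0.3, 0.0, -0.8]
gripper_width: 0.314
thr 28 hole 269.5 230.5 A164 edges 233 287 off 4.5 theta 30
```

```bash
python3 -m jog '0.31 0 3.7 0 0; 0.31 0 3.7 0 0; 0.31 0 0 0 0; 0.31 0 0 0 0'|grep -E 'tcp|wri|width'; python3 -c "from h import *;inhand()"
```

```text
tcp_pos: [0.6017, -0.1181, -0.0162]
wrist_force: [0.7, 0.5, 0.0]
gripper_width: 0.308
```

```bash
sed -i 's/60<A<170/60<A<260/' h.py; python3 -c "from h import *;inhand('pics/A2.png')"
```

```text
thr 28 hole 258.5 231.7 A184 edges 233 287 off -0.7 theta -4
thr 36 hole 258.7 231.9 A204 edges 234 287 off -0.9 theta -6
thr 46 hole 258.4 231.9 A218 edges 234 287 off -1.0 theta -6
```

```bash
python3 -m jog '0.5 0 0 0 0; 0.5 0 0 0 0; 0.5 0 0 56 0; 0.5 -57.5 -5 0 -4; 0.5 -57.5 -5 0 0'|grep -E 'tcp|wri' && python3 -m jog '0.5 -57.5 -4.5 0 0; 0.5 0 0 0 0; 0.5 0 0 -40 0; 0.5 0 0 -16 0; 0.31 0 0 0 0'|grep -E 'tcp|wri|width' && python3 -m jog '0.31 0 0 0 0; 0.31 0 5 0 0; 0.31 0.5 5 0 0; 0.31 0 5 0 0; 0.31 0.5 5 0 0' |grep -E 'tcp|wri|width' && python3 -m jog '0.31 0 0 0 0; 0.31 0 0 0 0' |grep -E 'tcp|wri|width'; python3 -c "from h import *;inhand('pics/E1.png')"
```

```text
tcp_pos: [0.4859, -0.1282, 0.0403]
wrist_force: [0.3, 0.4, 0.4]
tcp_pos: [0.4294, -0.1327, -0.017]
wrist_force: [-0.3, -0.6, 0.2]
gripper_width: 0.442
tcp_pos: [0.4303, -0.1122, -0.016]
wrist_force: [0.2, 0.3, 0.1]
gripper_width: 0.309
tcp_pos: [0.4303, -0.1126, -0.0162]
wrist_force: [0.4, 0.6, 0.6]
gripper_width: 0.31
```

View pics/E1.png

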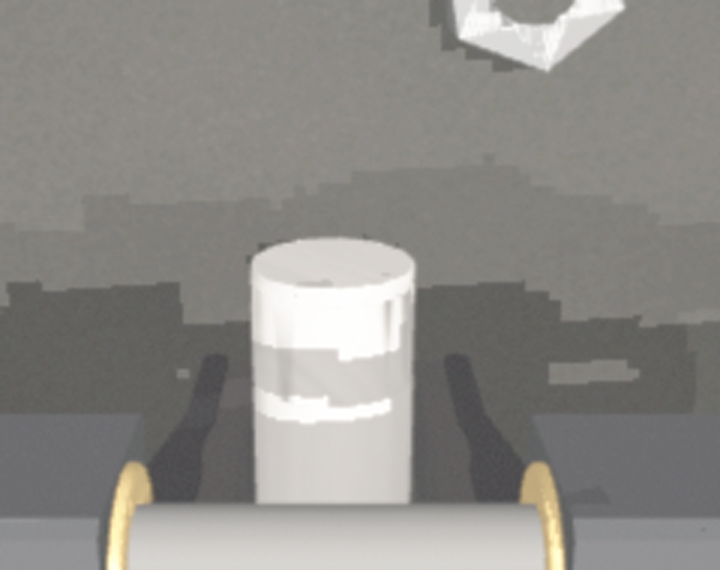

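```bash
python3 -m jog '0.31 -0.2 -4.6 0 0; 0.31 -0.2 -4.6 0 0; 0.31 -0.3 -4.6 0 0; 0.31 -0.2 -4.6 0 0; 0.31 -0.3 -4.6 0 0' |grep -E 'wri' && python3 -m jog '0.31 -0.2 -4.6 0 0; 0.31 -0.2 -4.6 0 0; 0.31 -0.3 -4.6 0 0; 0.31 -0.2 -4.6 0 0; 0.31 0 0 0 0' |grep -E 'tcp|wri|width'; python3 -c "from h import *;inhand('pics/E2.png')"
```

```text
wrist_force: [0.0, -0.6, -0.1]
tcp_pos: [0.4281, -0.1544, -0.0162]
wrist_force: [-1.0, 0.2, -0.0]
gripper_width: 0.308
thr 36 hole 250.2 227.5 A68 edges 236 290 off -6.0 theta -42
thr 46 hole 249.8 225.1 A144 edges 236 289 off -6.1 theta -43
```

```bash
python3 -m jog '0.31 -0.2 -3.3 0 0; 0.31 -0.2 -3.3 0 0; 0.31 -0.1 -3.3 0 0; 0.31 0 0 0 0; 0.31 0 0 0 0' |grep -E 'tcp|wri|width'; python3 -c "from h import *;inhand('pics/E3.png')"
```

```text
tcp_pos: [0.4276, -0.164, -0.0162]
wrist_force: [-0.3, 0.7, 0.0]
gripper_width: 0.317
thr 28 hole 262.9 229.1 A95 edges 235 290 off 0.2 theta 1
thr 36 hole 262.7 228.4 A124 edges 236 290 off -0.1 theta -1
thr 46 hole 262.8 228.4 A137 edges 236 290 off -0.1 theta -1
```

```bash
python3 -m jog '0.5 0 0 0 0; 0.5 0 0 0 0; 0.5 0 0 56 0; 0.5 0 0 60 0; 0.5 0 0 38 0' >/dev/null; python3 -m jog '0.5 -40 -25 0 0; 0.5 -22 -15 0 0; 0.5 0 0 0 0' |grep tcp
cat > look.py <<'E'
from h import *
import sys
c=cam('wrist'); np.save(sys.argv[1]+'.npy',c['pixels'])
g=cv2.cvtColor(c['pixels'],cv2.COLOR_RGB2GRAY)
find(c)
E
python3 look.py pics/v1; python3 -m jog '0.5 60 0 0 0; 0.5 60 -5 0 0; 0.5 20 -5 0 0; 0.5 0 0 0 0'|grep tcp; python3 look.py pics/v2
python3 - <<'E'
import numpy as np,cv2
a=np.load('pics/v1.npy')[:230];b=np.load('pics/v2.npy')[:230]
o=np.vstack([cv2.resize(x,(667,300),interpolation=cv2.INTER_CUBIC) for x in (a,b)])
cv2.imwrite('pics/v12.png',o[:,:,::-1])
E
```

```text
tcp_pos: [0.3642, -0.2043, 0.138]
pos [244.8  60.2] yaw 87.1 len 28 px [ 14. 298.] W/L 0.59 nhole 0 theta None end/mid width [24.4, 26.0] shift 1.6
pos [ 416.6 -267.2] yaw -14.3 len 63 px [330. 113.] W/L 0.41 nhole 54 theta [-4.  3.] end/mid width [25.9, 25.3] shift -0.1
pos [ 427.4 -163.6] yaw -4.0 len 63 px [211. 106.] W/L 0.42 nhole 54 theta [0. 6.] end/mid width [26.0, 24.4] shift -0.0
pos [ 438.6 -212.3] yaw 87.1 len 378 px [266.  91.] W/L 0.41 nhole 0 theta None end/mid width [1.9, 2.1] shift -21.6
tcp_pos: [0.5075, -0.2135, 0.1366]
pos [ 503.  -266.6] yaw -7.7 len 65 px [319. 176.] W/L 0.42 nhole 50 theta [-1.  6.] end/mid width [25.9, 24.3] shift 0.1
pos [ 586.8 -321. ] yaw -177.7 len 64 px [384.  78.] W/L 0.41 nhole 159 theta [21. 27.] end/mid width [24.1, 24.8] shift 1.9
pos [ 600.2 -117.3] yaw 2.5 len 64 px [142.  73.] W/L 0.40 nhole 70 theta [-5.  1.] end/mid width [25.7, 25.6] shift -0.3
pos [ 554.2 -222.3] yaw -92.7 len 386 px [269. 124.] W/L 0.56 nhole 73 theta [ 61. 103.] end/mid width [25.2, 2.2] shift 0.8
```

View pics/v12.png

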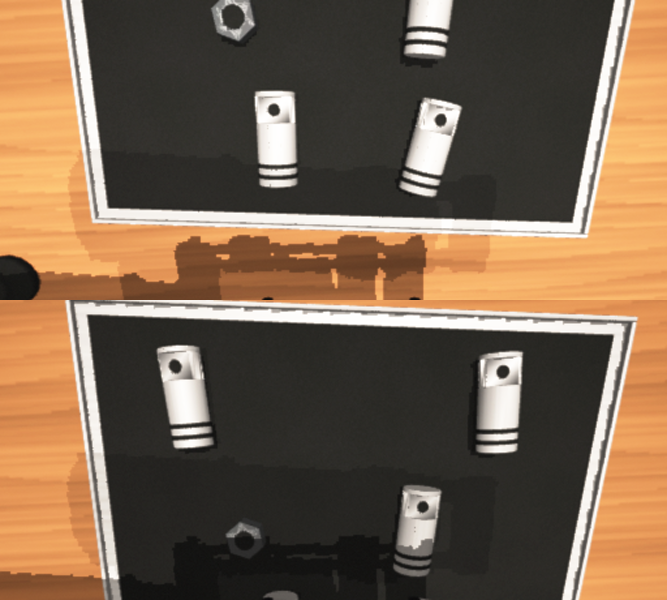

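Run:
```python
from h import *
c=cam('wrist'); a=np.radians(1.8)
g=cv2.cvtColor(c['pixels'],cv2.COLOR_RGB2GRAY)[40:66,372:400]; ys,xs=np.nonzero(g<70); 
w=[(x+372,y+40) for x,y in zip(xs,ys) if 377<x+372<395 and 45<y+40<63]; uv=np.mean(w,0); print(len(w),uv)
print(flat_theta(c,np.array([.5868,-.321,.016]),np.array([np.cos(a),np.sin(a),0]),uv))
```

```text
58 [385.84482759  52.56896552]
[-15.  -8.]
```

```bash
python3 -m jog '0.5 0 0 60 -1.5; 0.5 -7 56 0 0; 0.5 -7 56 0 0; 0.5 -7 56 0 0; 0.5 -7 56 0 0'>/dev/null; python3 -m jog '0.5 -7 56 0 0; 0.5 -7 56 0 0; 0.5 -7 56 0 0; 0.5 -7 56 0 0; 0.5 0 0 0 0'>/dev/null; python3 -m jog '0.5 0 0 0 0; 0.5 0 0 0 0'|grep -E 'tcp|rot'
python3 - <<'E'
from h import *
c=cam('wrist'); np.savez('rack.npz',**{k:c[k] for k in ('pixels','orientation','origin','cx','cy','f')})
cv2.imwrite('pics/rack.png',cv2.resize(c['pixels'][0:240,60:380,::-1],(800,600),interpolation=cv2.INTER_CUBIC))
E
```

```text
tcp_pos: [0.4494, 0.2327, 0.198]
ee_rot: [[0.997, -0.076, -0.0], [-0.076, -0.997, -0.0], [-0.0, 0.0, -1.0]]
```

View pics/rack.png

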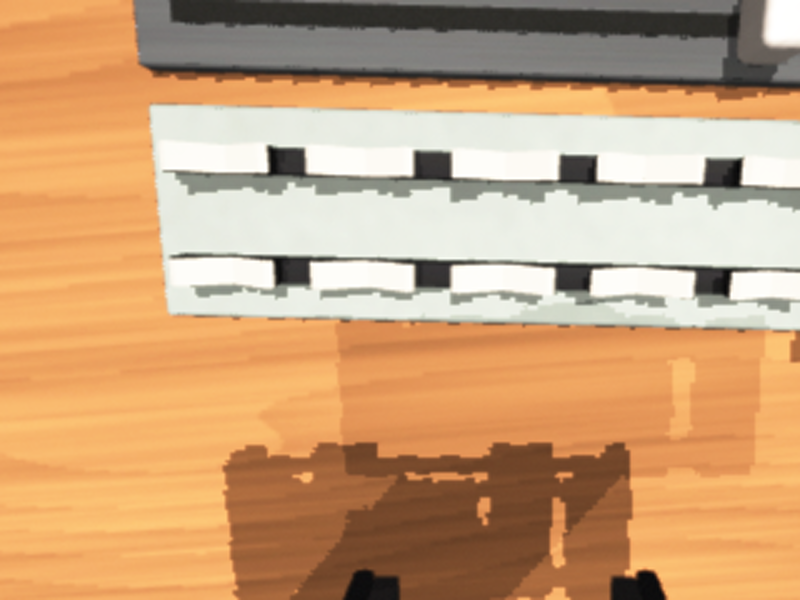

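Run:
```python
from h import *
from scipy.optimize import least_squares
d=np.load('rack.npz');c={k:d[k] for k in d}
pts=[(287,160),(433,164),(578,168),(723,171.5),(292,270),(433,274),(573,278),(712,282)]
pts=np.array(pts)/2.5+[60,0]
loc=[(x,y) for x in(.021,-.021) for y in (.027*3,.027,-.027,-.027*3)]  # rel. saddle2
def W(q): 
    cs,sn=np.cos(q[2]),np.sin(q[2]); return [np.array([q[0]+cs*a-sn*b,q[1]+sn*a+cs*b,q[3]]) for a,b in loc]
f=lambda q:np.ravel([w2p(c,w)-p for w,p in zip(W(q),pts)])
s=least_squares(f,[.52,.22,-.09,.045]);q=s.x;print(q,np.degrees(q[2]),np.abs(s.fun).max())
for k in range(5): print(k,(np.array([q[0]-np.sin(q[2])*.054*(k-2),q[1]+np.cos(q[2])*.054*(k-2)])*1000).round(1))
st=np.array([q[0],q[1]])
print('stop ref: saddle0+75x', )
t=cam('top'); p=p2w(t,315/1.5625,297/1.5625,.054); R=np.array([[np.cos(q[2]),-np.sin(q[2])],[np.sin(q[2]),np.cos(q[2])]])
print('stop in saddle2 frame',R.T@(p[:2]-q[:2]), 'joint',(R.T@(p[:2]-q[:2]))[1]+.12)
```

```text
[ 0.52506132  0.2268094  -0.10248354  0.0431152 ] -5.87187429342395 1.1237432325051344
0 [514.  119.4]
1 [519.5 173.1]
2 [525.1 226.8]
3 [530.6 280.5]
4 [536.1 334.2]
stop ref: saddle0+75x
stop in saddle2 frame [ 0.07574812 -0.09803028] joint 0.021969720235151965
```

```bash
python3 -m jog '0.5 47 -37 0 -1.5; 0.5 47 -37 0 0; 0.5 46.5 -36.7 0 0; 0.5 0 0 -60 0; 0.5 0 0 0 0'|grep -E 'tcp|wri';  python3 -m jog '0.5 0 0 -60 0; 0.5 0 0 -30 0; 0.5 0 0 -16 0; 0.5 0 0 -10 0; 0.5 0 0 0 0'|grep -E 'tcp|wri|rot'
```

```text
tcp_pos: [0.5866, 0.1203, 0.133]
wrist_force: [0.5, 0.4, 0.6]
tcp_pos: [0.5907, 0.1237, 0.0227]
ee_rot: [[0.995, -0.101, 0.001], [-0.101, -0.995, 0.0], [0.001, -0.0, -1.0]]
wrist_force: [-0.6, 0.8, 0.5]
```

```bash
python3 -m jog '0.5 0 0 -6 0; 0.3 0 -1.5 0 0; 0.2 0 0 0 0; 0.2 0 0 0 0; 0.2 0 0 0 0'|grep -E 'tcp|wri|width|force';  python3 -m jog '0.2 0 0 0 0; 0.2 0 0 0 0'|grep -E 'tcp|wri|width|force'
```

```text
tcp_pos: [0.5903, 0.1219, 0.016]
wrist_force: [-0.4, 0.3, 0.5]
gripper_width: 0.225
gripper_force: 30.0
tcp_pos: [0.5903, 0.122, 0.016]
wrist_force: [-1.2, 0.5, 1.3]
gripper_width: 0.227
gripper_force: 30.0
```

```bash
python3 -m jog '0.2 2.1 20.5 0 0; 0.2 2.1 20.5 0 0; 0.2 2.1 20.5 0 0; 0.2 2.1 20.5 0 0; 0.2 2.1 20.5 0 0'|grep -E 'tcp|wri|width';  python3 -m jog '0.2 2.1 20.5 0 0; 0.2 2.1 20.5 0 0; 0.2 2.1 20.5 0 0; 0.2 2.1 20.5 0 0; 0.2 2.1 20 0 0'|grep -E 'tcp|wri|width|force'; python3 -m jog '0.2 0 0 0 0; 0.2 0 0 0 0'|grep -E 'tcp|wri|width|force'
```

```text
tcp_pos: [0.6008, 0.2261, 0.016]
wrist_force: [0.7, -2.2, 3.6]
gripper_width: 0.227
tcp_pos: [0.6111, 0.3277, 0.0161]
wrist_force: [-0.4, -2.0, 5.3]
gripper_width: 0.226
gripper_force: 30.0
tcp_pos: [0.6112, 0.3286, 0.016]
wrist_force: [-2.3, 1.2, 5.0]
gripper_width: 0.228
gripper_force: 30.0
```

```bash
python3 -m jog '0.5 0 0 0 0; 0.5 0 0 0 0; 0.5 0 0 0 0; 0.5 0 0 60 0; 0.5 0 0 60 0'|grep -E 'tcp|wri|width';  python3 -m jog '0.5 -20.4 -54.8 0 1.6; 0.5 -20.4 -54.8 0 0; 0.5 -20.4 -54.8 0 0; 0.5 -20.4 -54.8 0 0; 0.5 -20.4 -54.8 0 0'|grep -E 'wri'; python3 -m jog '0.5 -20.4 -54.8 0 0; 0.5 -20.4 -54.8 0 0; 0.5 -20.4 -54.8 0 0; 0.5 -20.4 -54.6 0 0; 0.5 0 0 0 0'|grep -E 'wri';python3 -m jog '0.5 0 0 0 0; 0.5 0 0 0 0'|grep -E 'tcp|rot'; python3 -c "
from h import *;find(cam('wrist'))"
```

```text
tcp_pos: [0.6108, 0.3256, 0.136]
wrist_force: [-0.2, 0.9, 1.2]
gripper_width: 0.498
wrist_force: [0.3, -0.5, 0.6]
wrist_force: [-0.9, -0.3, -0.5]
tcp_pos: [0.428, -0.1659, 0.1358]
ee_rot: [[0.997, -0.072, 0.0], [-0.072, -0.997, 0.0], [0.0, -0.0, -1.0]]
pos [ 415.7 -266.3] yaw -16.9 len 65 px [371. 180.] W/L 0.43 nhole 44 theta [-2.  6.] end/mid width [26.0, 24.6] shift -0.0
pos [ 426.2 -164. ] yaw -4.2 len 66 px [260. 176.] W/L 0.42 nhole 42 theta [0. 7.] end/mid width [26.0, 25.1] shift 0.0
pos [ 504.7 -267.3] yaw -7.1 len 64 px [374.  79.] W/L 0.42 nhole 59 theta [-3.  4.] end/mid width [25.8, 24.6] shift -0.2
pos [ 476. -206.] yaw 85.1 len 365 px [303. 120.] W/L 0.56 nhole 0 theta None end/mid width [7.0, 1.3] shift -19.0
```

```bash
python3 -m jog '0.5 -1 1.9 -60 0; 0.5 0 0 -60 0; 0.5 0 0 -30 0; 0.5 0 0 -2 0; 0.33 0 0 0 0'|grep -E 'tcp|wri';  python3 -m jog '0.2 0 0 0 0; 0.2 0 0 0 0; 0.2 0 0 0 0; 0.2 0 0 0 0'|grep -E 'tcp|wri|width|force'; python3 -c "
from h import *;inhand()"; python3 -m jog '0.2 0 0 30 0; 0.2 0 0 60 0; 0.2 0 0 40 0; 0.2 0 0 0 0'|grep -E 'tcp|wri|width|force'; python3 -c "
from h import *;inhand('pics/g1.png')"
```

```text
tcp_pos: [0.4277, -0.1643, -0.0154]
wrist_force: [0.3, -0.3, 0.6]
tcp_pos: [0.4276, -0.1647, -0.0149]
wrist_force: [-1.6, 2.9, 5.8]
gripper_width: 0.289
gripper_force: 29.9
thr 28 hole 262.2 229.0 A62 edges 234 288 off 0.6 theta 4
thr 36 hole 261.9 228.8 A86 edges 234 288 off 0.4 theta 3
thr 46 hole 261.7 228.4 A104 edges 235 288 off 0.1 theta 1
tcp_pos: [0.4286, -0.165, 0.1171]
wrist_force: [0.8, 0.4, -2.5]
gripper_width: 0.289
gripper_force: 29.9
thr 36 hole 261.9 228.3 A97 edges 233 296 off -1.1 theta -7
thr 46 hole 262.2 228.2 A104 edges 235 296 off -1.4 theta -9
```

```bash
python3 -m jog '0.2 14.4 47.4 0 -1.7; 0.2 14.4 47.4 0 0; 0.2 14.4 47.4 0 0; 0.2 14.4 47.4 0 0; 0.2 14.4 47.4 0 0'|grep -E 'wri';  python3 -m jog '0.2 14.4 47.4 0 0; 0.2 0 0 0 0; 0.2 0 0 0 0; 0.2 0 0 0 0'|grep -E 'tcp|rot|width|force'
```

```text
wrist_force: [0.4, -0.2, -1.3]
tcp_pos: [0.5119, 0.1184, 0.1129]
ee_rot: [[0.995, -0.104, -0.002], [-0.104, -0.995, -0.001], [-0.002, 0.001, -1.0]]
wrist_force: [0.4, -0.1, -1.7]
gripper_width: 0.289
gripper_force: 29.9
```

```bash
python3 -m jog '0.2 3.2 1 -45 0; 0.2 0 0 -30 0; 0.2 0 0 -12 0; 0.2 0 0 0 0; 0.2 0 0 0 0'|grep -E 'tcp|wri|width';  python3 -m jog '0.2 0 0 -4 0; 0.2 0 0 -2 0; 0.2 0 0 0 0; 0.2 0 0 0 0'|grep -E 'tcp|wri|width|force'; python3 -m jog '0.2 0 0 -2 0; 0.2 0 0 0 0; 0.2 0 0 0 0'|grep -E 'tcp|wri|width|force'; python3 -c "
from h import *;inhand('pics/p1.png')"
```

```text
tcp_pos: [0.5172, 0.1209, 0.0281]
wrist_force: [-0.1, -0.2, -2.1]
gripper_width: 0.29
tcp_pos: [0.5162, 0.1207, 0.0209]
wrist_force: [-0.8, -0.2, -2.3]
gripper_width: 0.292
gripper_force: 29.9
tcp_pos: [0.5161, 0.1206, 0.0188]
wrist_force: [0.2, -0.4, -1.9]
gripper_width: 0.292
gripper_force: 29.9
thr 28 hole 261.9 228.4 A84 edges 10 500 off 0.4 theta 2
thr 36 hole 262.2 228.1 A106 edges 225 298 off 0.2 theta 1
thr 46 hole 261.6 227.0 A144 edges 10 311 off 8.7 theta 75
```

```bash
python3 -m jog '0.2 -0.7 -1.2 0 0; 0.2 0 0 -1 0; 0.2 0 0 0 0; 0.2 0 0 0 0'|grep -E 'tcp|wri';  python3 -m jog '0.2 0 0 -1 0; 0.2 0 0 0 0; 0.2 0 0 0 0'|grep -E 'tcp|wri'; python3 -m jog '0.2 0 0 -1 0; 0.2 0 0 0 0; 0.2 0 0 0 0'|grep -E 'tcp|wri'
```

```text
tcp_pos: [0.5155, 0.1195, 0.0179]
wrist_force: [-1.0, 0.3, -0.3]
tcp_pos: [0.5158, 0.1196, 0.0175]
wrist_force: [-2.3, 0.3, 5.3]
tcp_pos: [0.5159, 0.1197, 0.0174]
wrist_force: [-4.6, 0.3, 11.1]
```

```bash
python3 -m jog '0.2 0 0 1.5 0; 0.45 0 0 0 0; 0.45 0 0 0 0; 0.45 0 0 0 0; 0.45 0 0 0 0'|grep -E 'tcp|wri|width'; python3 -c "
from h import *;inhand('pics/p1.png')"; python3 -m jog '0.45 0 0 50 0; 0.45 0 0 50 0; 0.45 0 0 0 0'|grep -E 'tcp|rot'; python3 -c "
from h import *;find(cam('wrist'),z=.048)"
```

```text
tcp_pos: [0.5154, 0.1193, 0.0171]
wrist_force: [1.2, -0.7, 0.7]
gripper_width: 0.449
thr 28 hole 260.8 228.1 A80 edges 10 310 off 8.7 theta 75
thr 36 hole 260.9 227.6 A101 edges 212 309 off 0.1 theta 1
thr 46 hole 261.0 226.0 A146 edges 10 309 off 8.8 theta 78
tcp_pos: [0.5183, 0.1208, 0.1217]
ee_rot: [[0.995, -0.102, 0.009], [-0.102, -0.995, 0.004], [0.009, -0.005, -1.0]]
pos [443.6 343.2] yaw 84.4 len 33 px [ 18. 296.] W/L 0.62 nhole 0 theta None end/mid width [23.7, 26.0] shift 2.3
pos [531.4 202.3] yaw 84.3 len 250 px [158. 186.] W/L 0.31 nhole 1182 theta [39. 46.] end/mid width [23.6, 23.6] shift 2.4
```

```bash
python3 -m jog '0.5 -12.7 -48.4 4 -10.1; 0.5 -12.7 -48.4 4 0; 0.5 -12.7 -48.4 4 0; 0.5 -12.7 -48.4 0 0; 0.5 -12.7 -48.4 0 0'|grep -E 'wri';  python3 -m jog '0.5 -12.7 -48.4 0 0; 0.5 -12.7 -48.4 0 0; 0.5 -12.7 -48.4 0 0; 0.5 0 0 0 0; 0.5 0 0 0 0'|grep -E 'tcp|rot';python3 -c "
from h import *;find(cam('wrist'))"
```

```text
wrist_force: [1.3, -1.0, 0.7]
tcp_pos: [0.4129, -0.2674, 0.1281]
ee_rot: [[0.961, -0.276, -0.002], [-0.276, -0.961, 0.001], [-0.003, -0.0, -1.0]]
pos [ 415.8 -266.5] yaw -14.6 len 66 px [259. 174.] W/L 0.42 nhole 45 theta [-2.  5.] end/mid width [25.5, 24.8] shift -0.5
pos [ 504.7 -266.2] yaw 172.4 len 64 px [229.  73.] W/L 0.41 nhole 123 theta [-12.  -5.] end/mid width [24.2, 24.8] shift -0.5
pos [ 403.3 -340.2] yaw -44.9 len 251 px [351. 153.] W/L 0.48 nhole 0 theta None end/mid width [11.6, 11.7] shift -9.6
```

```bash
python3 -m jog '0.5 3 1.3 -60 0.7; 0.5 0 0 -60 0; 0.5 0 0 -20 0; 0.5 0 0 -3 0; 0.33 0 0 0 0'|grep -E 'tcp|wri';  python3 -m jog '0.2 0 0 0 0; 0.2 0 0 0 0; 0.2 0 0 0 0; 0.2 0 0 0 0'|grep -E 'tcp|wri|width|force'; python3 -c "
from h import *;inhand()"; python3 -m jog '0.2 0 0 30 0; 0.2 0 0 60 0; 0.2 0 0 40 0; 0.2 0 0 0 0'|grep -E 'tcp|wri|width|force'; python3 -c "
from h import *;inhand('pics/g2.png')"
```

```text
tcp_pos: [0.4179, -0.266, -0.013]
wrist_force: [-0.4, 0.1, 0.3]
tcp_pos: [0.4178, -0.2666, -0.0125]
wrist_force: [-0.8, 2.9, 5.8]
gripper_width: 0.294
gripper_force: 30.0
thr 28 hole 261.8 229.4 A65 edges 235 288 off 0.2 theta 1
thr 36 hole 262.5 229.4 A70 edges 236 288 off 0.2 theta 2
thr 46 hole 262.3 225.7 A192 edges 236 288 off 0.2 theta 1
thr 46 hole 233.8 150.7 A68 edges 187 247 off 7.1 theta 53
thr 46 hole 238.8 130.8 A165 edges 184 252 off 7.8 theta 60
tcp_pos: [0.4187, -0.2671, 0.1194]
wrist_force: [-0.4, 0.4, -3.5]
gripper_width: 0.288
gripper_force: 30.0
thr 36 hole 262.0 229.3 A62 edges 229 297 off -0.4 theta -2
thr 46 hole 262.2 229.1 A74 edges 235 297 off -1.6 theta -10
```

```bash
python3 -m jog '0.2 11.5 48.9 0 9.4; 0.2 11.5 48.9 0 0; 0.2 11.5 48.9 0 0; 0.2 11.5 48.9 0 0; 0.2 11.5 48.9 0 0'|grep -E 'wri|width';  python3 -m jog '0.2 11.5 48.9 0 0; 0.2 11.5 48.9 0 0; 0.2 11.5 48.9 0 0; 0.2 11.5 48.9 0 0; 0.2 0 0 0 0'|grep -E 'wri|width';python3 -m jog '0.2 0 0 -40 0; 0.2 0 0 -30 0; 0.2 0 0 -15 0;0.2 0 0 0 0; 0.2 0 0 0 0'|grep -E 'tcp|wri|width|rot'
```

```text
wrist_force: [0.4, 0.5, -2.4]
gripper_width: 0.29
wrist_force: [0.1, 0.3, -2.4]
gripper_width: 0.29
tcp_pos: [0.5211, 0.1738, 0.0322]
ee_rot: [[0.995, -0.103, 0.002], [-0.103, -0.995, 0.001], [0.001, -0.001, -1.0]]
wrist_force: [-0.2, 0.0, -1.3]
gripper_width: 0.293
```

Correct by (1.2, −0.9) and lower.

```bash
python3 -m jog '0.2 1.2 -0.9 -5 0; 0.2 0 0 -4 0; 0.2 0 0 -2 0; 0.2 0 0 0 0; 0.2 0 0 0 0'|grep -E 'tcp|wri';  python3 -c "
from h import *;inhand()"; python3 -m jog '0.2 0 0 -1 0; 0.2 0 0 0 0; 0.2 0 0 0 0'|grep -E 'tcp|wri'; python3 -m jog '0.2 0 0 -1 0; 0.2 0 0 0 0; 0.2 0 0 0 0'|grep -E 'tcp|wri'
```

```text
tcp_pos: [0.5217, 0.1729, 0.0204]
wrist_force: [0.6, -0.1, -2.1]
thr 28 hole 262.5 228.3 A84 edges 10 370 off 5.2 theta 35
thr 36 hole 262.9 227.9 A110 edges 225 298 off 0.5 theta 3
thr 46 hole 262.8 227.2 A131 edges 10 369 off 5.3 theta 36
tcp_pos: [0.522, 0.1732, 0.0199]
wrist_force: [-1.4, 1.9, 4.2]
tcp_pos: [0.5221, 0.1733, 0.0198]
wrist_force: [-3.1, 2.6, 8.7]
```

```bash
python3 -m jog '0.2 0 0 1.5 0; 0.45 0 0 0 0; 0.45 0 0 0 0; 0.45 0 0 0 0; 0.45 0 0 0 0'|grep -E 'tcp|wri|width'; python3 -c "
from h import *;inhand()"; python3 -m jog '0.45 0 0 50 0; 0.45 0 0 50 0; 0.45 -2.1 -48.9 6 -1.6; 0.45 -2.1 -48.9 0 0; 0.45 -2.1 -48.9 0 0'|grep -E 'wri'; python3 -m jog '0.5 -2.1 -48.9 0 0; 0.5 -2.1 -48.9 0 0; 0.5 -2.1 -48.9 0 0; 0.5 -2.1 -48.9 0 0; 0.5 -2.1 -48.9 0 0'|grep -E 'wri';  python3 -m jog '0.5 -2.1 -48.9 0 0; 0.5 0 0 0 0; 0.5 0 0 0 0'|grep -E 'tcp|rot';python3 -c "
from h import *;find(cam('wrist'))"
```

```text
tcp_pos: [0.5214, 0.1725, 0.0196]
wrist_force: [-0.5, 0.6, 0.3]
gripper_width: 0.448
thr 36 hole 260.5 227.4 A86 edges 10 369 off 5.1 theta 35
thr 46 hole 260.3 227.3 A98 edges 10 368 off 5.2 theta 35
wrist_force: [0.5, 0.8, -0.5]
wrist_force: [-0.1, -0.8, -0.4]
tcp_pos: [0.5022, -0.2672, 0.1255]
ee_rot: [[0.991, -0.131, -0.001], [-0.131, -0.991, 0.0], [-0.001, -0.0, -1.0]]
pos [ 502.6 -266.4] yaw -7.6 len 65 px [260. 177.] W/L 0.41 nhole 54 theta [-3.  4.] end/mid width [26.0, 24.2] shift 0.0
pos [ 600.7 -116.5] yaw 2.5 len 64 px [64. 86.] W/L 0.40 nhole 71 theta [-2.  5.] end/mid width [25.8, 25.8] shift -0.2
pos [ 587.  -320.2] yaw -178.1 len 63 px [312.  69.] W/L 0.41 nhole 169 theta [11. 17.] end/mid width [23.6, 24.7] shift 2.2
pos [ 556.1 -228.4] yaw -97.5 len 354 px [208. 124.] W/L 0.59 nhole 0 theta None end/mid width [1.4, 2.1] shift -24.6
```

```bash
python3 -m jog '0.5 -0.5 0.7 -60 0; 0.5 0 0 -60 0; 0.5 0 0 -20 0; 0.5 0 0 -2 0; 0.33 0 0 0 0'|grep -E 'tcp|wri';  python3 -m jog '0.2 0 0 0 0; 0.2 0 0 0 0; 0.2 0 0 0 0; 0.2 0 0 0 0'|grep -E 'tcp|wri|width|force'; python3 -c "
from h import *;inhand()"; python3 -m jog '0.2 0 0 30 0; 0.2 0 0 60 0; 0.2 0 0 40 0; 0.2 0 0 0 0'|grep -E 'tcp|wri|width|force'; python3 -c "
from h import *;inhand('pics/g3.png')"
```

```text
tcp_pos: [0.5034, -0.2662, -0.0151]
wrist_force: [-1.2, -0.2, 0.2]
tcp_pos: [0.5032, -0.2667, -0.0148]
wrist_force: [-1.4, 2.7, 5.5]
gripper_width: 0.29
gripper_force: 30.0
thr 36 hole 261.8 227.8 A66 edges 235 288 off 0.1 theta 1
thr 46 hole 262.9 227.5 A86 edges 235 288 off 0.7 theta 4
thr 46 hole 242.6 185.5 A116 edges 221 252 off 5.0 theta 34
thr 46 hole 221.7 179.6 A79 edges 204 231 off 3.9 theta 25
tcp_pos: [0.5041, -0.2673, 0.1173]
wrist_force: [0.7, 0.3, -2.3]
gripper_width: 0.288
gripper_force: 30.0
thr 36 hole 263.5 225.3 A98 edges 235 290 off 0.5 theta 3
thr 36 hole 278.0 186.1 A130 edges 268 287 off 0.6 theta 4
thr 36 hole 241.0 137.7 A62 edges 231 251 off 0.1 theta 0
thr 46 hole 262.5 224.1 A200 edges 235 288 off 0.5 theta 3
```

```bash
python3 -m jog '0.2 2.2 49.4 0 1.6; 0.2 2.2 49.4 0 0; 0.2 2.2 49.4 0 0; 0.2 2.2 49.4 0 0; 0.2 2.2 49.4 0 0'|grep -E 'wri|width';  python3 -m jog '0.2 2.2 49.4 0 0; 0.2 2.2 49.4 0 0; 0.2 2.2 49.4 0 0; 0.2 2.2 49.4 0 0; 0.2 2.2 49.4 0 0'|grep -E 'wri|width';python3 -m jog '0.2 0 0 0 0; 0.2 0 0 -50 0; 0.2 0 0 -35 0;0.2 0 0 0 0; 0.2 0 0 0 0'|grep -E 'tcp|wri|width|rot'; python3 -c "
from h import *;inhand()"
```

```text
wrist_force: [0.4, 0.9, -2.6]
gripper_width: 0.286
wrist_force: [0.9, -0.8, -1.8]
gripper_width: 0.292
tcp_pos: [0.5244, 0.2268, 0.0292]
ee_rot: [[0.995, -0.103, -0.0], [-0.103, -0.995, -0.001], [-0.0, 0.001, -1.0]]
wrist_force: [-0.5, -0.2, -2.0]
gripper_width: 0.287
thr 46 hole 262.4 224.5 A194 edges 10 500 off 0.4 theta 2
```

```bash
python3 -m jog '0.2 1.8 0 -5 0; 0.2 0 0 -3 0; 0.2 0 0 -2 0; 0.2 0 0 0 0; 0.2 0 0 0 0'|grep -E 'tcp|wri'; python3 -m jog '0.2 0 0 -1.5 0; 0.2 0 0 0 0; 0.2 0 0 0 0'|grep -E 'tcp|wri'; python3 -m jog '0.2 0 0 -1.5 0; 0.2 0 0 0 0; 0.2 0 0 0 0'|grep -E 'tcp|wri'
```

```text
tcp_pos: [0.526, 0.2274, 0.0189]
wrist_force: [0.1, -0.0, -1.9]
tcp_pos: [0.5261, 0.2274, 0.0176]
wrist_force: [1.1, 0.2, -0.2]
tcp_pos: [0.5262, 0.2274, 0.0174]
wrist_force: [-2.3, -1.8, 7.0]
```

```bash
python3 -m jog '0.2 0 0 1.5 0; 0.45 0 0 0 0; 0.45 0 0 0 0; 0.45 0 0 0 0; 0.45 0 0 0 0'|grep -E 'tcp|wri|width'; python3 -c "
from h import *;inhand()"; python3 -m jog '0.45 0 0 50 0; 0.45 0 0 50 0; 0.45 10.5 -49.3 6 7.4; 0.45 10.5 -49.3 0 0; 0.45 10.5 -49.3 0 0'|grep -E 'wri'; python3 -m jog '0.5 10.5 -49.3 0 0; 0.5 10.5 -49.3 0 0; 0.5 10.5 -49.3 0 0; 0.5 10.5 -49.3 0 0; 0.5 0 0 0 0'|grep -E 'wri';  python3 -m jog '0.5 0 0 0 0'|grep -E 'tcp|rot';python3 -c "
from h import *;find(cam('wrist'))"
```

```text
tcp_pos: [0.526, 0.2274, 0.0172]
wrist_force: [0.4, 0.8, -0.4]
gripper_width: 0.446
thr 46 hole 263.3 227.4 A75 edges 10 372 off 5.2 theta 35
wrist_force: [0.9, -1.1, -0.3]
wrist_force: [-0.3, -0.1, -0.8]
tcp_pos: [0.5991, -0.1178, 0.123]
ee_rot: [[1.0, 0.026, -0.001], [0.026, -1.0, 0.0], [-0.001, -0.0, -1.0]]
pos [506.1 106.7] yaw -53.5 len 32 px [ 26. 266.] W/L 0.61 nhole 0 theta None end/mid width [18.9, 25.1] shift -6.8
pos [ 584.7 -323.2] yaw 2.5 len 68 px [489. 199.] W/L 0.52 nhole 71 theta [  0. 110.] end/mid width [26.0, 22.8] shift 0.0
pos [ 597.6 -117.4] yaw 1.5 len 67 px [261. 180.] W/L 0.41 nhole 44 theta [-4.  2.] end/mid width [26.0, 24.3] shift 0.0
pos [ 591.3 -192.2] yaw -90.7 len 296 px [344. 190.] W/L 0.51 nhole 0 theta None end/mid width [2.6, 2.8] shift -18.0
pos [ 731.6 -236.3] yaw -64.5 len 63 px [420.  17.] W/L 0.34 nhole 0 theta None end/mid width [20.1, 26.0] shift 2.1
```

```bash
python3 -m jog '0.5 -1 0.2 -60 0; 0.5 0 0 -58 0; 0.5 0 0 -18 0; 0.5 0 0 -2 0; 0.33 0 0 0 0'|grep -E 'tcp|wri';  python3 -m jog '0.2 0 0 0 0; 0.2 0 0 0 0; 0.2 0 0 0 0; 0.2 0 0 0 0'|grep -E 'tcp|wri|width|force'; python3 -c "
from h import *;inhand()"; python3 -m jog '0.2 0 0 30 0; 0.2 0 0 60 0; 0.2 0 0 40 0; 0.2 0 0 0 0'|grep -E 'tcp|wri|width|force'; python3 -c "
from h import *;inhand('pics/g4.png')"
```

```text
tcp_pos: [0.6005, -0.1172, -0.0124]
wrist_force: [0.8, -0.7, -0.2]
tcp_pos: [0.5997, -0.1176, -0.0129]
wrist_force: [-1.0, 0.2, 7.1]
gripper_width: 0.288
gripper_force: 30.0
thr 28 hole 260.0 227.8 A81 edges 235 288 off -0.7 theta -5
thr 36 hole 260.0 227.8 A90 edges 235 288 off -0.7 theta -5
thr 46 hole 259.6 224.9 A190 edges 236 287 off -0.9 theta -6
tcp_pos: [0.6007, -0.1176, 0.1192]
wrist_force: [0.0, 0.1, -3.4]
gripper_width: 0.29
gripper_force: 30.0
thr 28 hole 260.1 227.7 A73 edges 234 295 off -1.9 theta -12
thr 36 hole 260.2 227.2 A104 edges 235 294 off -1.9 theta -12
thr 46 hole 260.0 227.3 A109 edges 235 294 off -1.9 theta -12
```

```bash
python3 -m jog '0.2 -8.5 49.8 0 -7.4; 0.2 -8.5 49.8 0 0; 0.2 -8.5 49.8 0 0; 0.2 -8.5 49.8 0 0; 0.2 -8.5 49.8 0 0'|grep -E 'wri|width';  python3 -m jog '0.2 -8.5 49.8 0 0; 0.2 -8.5 49.8 0 0; 0.2 -8.5 49.8 0 0; 0.2 0 0 0 0; 0.2 0 0 0 0'|grep -E 'wri|width';python3 -m jog '0.2 0 0 0 0; 0.2 0 0 -50 0; 0.2 0 0 -35 0;0.2 0 0 0 0; 0.2 0 0 0 0'|grep -E 'tcp|wri|width|rot'; python3 -c "
from h import *;inhand()"
```

```text
wrist_force: [0.4, -0.3, -2.1]
gripper_width: 0.288
wrist_force: [-0.7, -0.6, -2.2]
gripper_width: 0.287
tcp_pos: [0.5317, 0.2809, 0.0318]
ee_rot: [[0.995, -0.103, 0.002], [-0.103, -0.995, 0.001], [0.002, -0.001, -1.0]]
wrist_force: [0.7, 0.1, -1.5]
gripper_width: 0.288
thr 36 hole 260.9 228.3 A73 edges 225 298 off -0.2 theta -1
thr 46 hole 259.5 227.3 A108 edges 10 500 off 0.2 theta 2
```

```bash
python3 -m jog '0.2 1 0 -6 0; 0.2 0 0 -4 0; 0.2 0 0 -1 0; 0.2 0 0 0 0; 0.2 0 0 0 0'|grep -E 'tcp|wri'; python3 -m jog '0.2 0 0 -1.5 0; 0.2 0 0 0 0; 0.2 0 0 0 0'|grep -E 'tcp|wri'; python3 -m jog '0.2 0 0 -1.5 0; 0.2 0 0 0 0; 0.2 0 0 0 0'|grep -E 'tcp|wri'
```

```text
tcp_pos: [0.5315, 0.281, 0.0195]
wrist_force: [0.4, -0.2, -0.9]
tcp_pos: [0.5316, 0.281, 0.0193]
wrist_force: [-3.3, -0.5, 6.4]
tcp_pos: [0.5317, 0.2811, 0.0193]
wrist_force: [-5.9, -1.0, 12.8]
```

```bash
python3 -m jog '0.2 0 0 2 0; 0.45 0 0 0 0; 0.45 0 0 0 0; 0.45 0 0 0 0; 0.45 0 0 0 0'|grep -E 'tcp|wri|width'; python3 -c "
from h import *;inhand()"; python3 -m jog '0.45 0 0 50 0; 0.45 0 0 50 0; 0.45 5 -54.6 6 7; 0.45 5 -54.6 0 0; 0.45 5 -54.6 0 0'|grep -E 'wri'; python3 -m jog '0.5 5 -54.6 0 0; 0.5 5 -54.6 0 0; 0.5 5 -54.6 0 0; 0.5 5 -54.6 0 0; 0.5 5 -54.6 0 0'|grep -E 'wri';  python3 -m jog '0.5 5 -54.6 0 0; 0.5 5 -54.6 0 0; 0.5 5 -54.6 0 0; 0.5 0 0 0 0; 0.5 0 0 0 0'|grep -E 'tcp|rot';python3 -c "
from h import *;find(cam('wrist'))"
```

```text
tcp_pos: [0.5314, 0.2808, 0.018]
wrist_force: [-0.8, -0.1, 1.0]
gripper_width: 0.449
thr 28 hole 258.9 228.2 A94 edges 10 374 off 4.8 theta 32
thr 36 hole 259.2 228.1 A111 edges 212 311 off -0.6 theta -4
thr 46 hole 259.7 226.5 A162 edges 10 372 off 4.9 theta 33
wrist_force: [1.5, 0.5, 0.5]
wrist_force: [1.7, 0.6, 0.6]
tcp_pos: [0.586, -0.3196, 0.1238]
ee_rot: [[1.0, 0.019, -0.001], [0.019, -1.0, 0.001], [-0.001, -0.001, -1.0]]
pos [ 584.8 -319.6] yaw 1.1 len 66 px [262. 179.] W/L 0.40 nhole 50 theta [-9. -2.] end/mid width [26.0, 26.0] shift 0.0
pos [ 630.3 -516.1] yaw 12.4 len 70 px [494. 132.] W/L 0.43 nhole 0 theta None end/mid width [20.8, 26.0] shift 5.2
pos [ 603.6 -246.2] yaw 80.1 len 314 px [172. 157.] W/L 0.37 nhole 0 theta None end/mid width [3.5, 3.8] shift 14.3
pos [ 718.  -221.8] yaw 91.1 len 45 px [138.  12.] W/L 0.40 nhole 0 theta None end/mid width [26.0, 21.5] shift 0.0
```

```bash
python3 -m jog '0.5 -1 -1 -60 0; 0.5 0 0 -58 0; 0.5 0 0 -20 0; 0.5 0 0 -2 0; 0.33 0 0 0 0'|grep -E 'tcp|wri';  python3 -m jog '0.2 0 0 0 0; 0.2 0 0 0 0; 0.2 0 0 0 0; 0.2 0 0 0 0'|grep -E 'tcp|wri|width|force'; python3 -c "
from h import *;inhand()"; python3 -m jog '0.2 0 0 30 0; 0.2 0 0 60 0; 0.2 0 0 40 0; 0.2 0 0 0 0'|grep -E 'tcp|wri|width|force'; python3 -c "
from h import *;inhand('pics/g5.png')"
```

```text
tcp_pos: [0.5867, -0.3202, -0.0142]
wrist_force: [0.6, 0.1, -0.1]
tcp_pos: [0.5865, -0.3208, -0.014]
wrist_force: [0.3, 2.9, 6.2]
gripper_width: 0.291
gripper_force: 30.0
thr 36 hole 261.5 228.5 A75 edges 235 288 off 0.0 theta 0
thr 46 hole 261.5 228.4 A95 edges 235 288 off 0.0 theta 0
tcp_pos: [0.5874, -0.3217, 0.1182]
wrist_force: [0.4, 0.3, -2.3]
gripper_width: 0.289
gripper_force: 30.0
thr 28 hole 271.5 185.8 A96 edges 262 316 off -8.3 theta -67
thr 36 hole 261.5 227.4 A104 edges 234 295 off -1.3 theta -8
thr 46 hole 261.7 227.4 A116 edges 235 295 off -1.4 theta -9
```

```bash
python3 -m jog '0.2 -4.1 54.7 0 -7; 0.2 -4.1 54.7 0 0; 0.2 -4.1 54.7 0 0; 0.2 -4.1 54.7 0 0; 0.2 -4.1 54.7 0 0'|grep -E 'wri|width';  python3 -m jog '0.2 -4.1 54.7 0 0; 0.2 -4.1 54.7 0 0; 0.2 -4.1 54.7 0 0; 0.2 -4.1 54.7 0 0; 0.2 -4.1 54.7 0 0'|grep -E 'wri|width';python3 -m jog '0.2 -4.1 54.7 0 0; 0.2 -4.1 54.7 0 0; 0.2 0 0 0 0; 0.2 0 0 -50 0; 0.2 0 0 -35 0'|grep wri;python3 -m jog '0.2 0 0 0 0; 0.2 0 0 0 0'|grep -E 'tcp|wri|width|rot'; python3 -c "
from h import *;inhand()"
```

```text
wrist_force: [0.5, 0.8, -2.3]
gripper_width: 0.294
wrist_force: [1.2, -0.0, -1.9]
gripper_width: 0.29
wrist_force: [0.2, -0.4, -1.8]
tcp_pos: [0.5365, 0.335, 0.0297]
ee_rot: [[0.995, -0.103, -0.0], [-0.103, -0.995, -0.001], [-0.0, 0.001, -1.0]]
wrist_force: [0.6, -0.5, -1.9]
gripper_width: 0.29
thr 28 hole 260.7 228.0 A92 edges 10 500 off 0.3 theta 2
thr 36 hole 260.6 227.7 A118 edges 225 298 off -0.3 theta -2
thr 46 hole 260.2 227.1 A138 edges 10 500 off 0.3 theta 2
```

```bash
python3 -m jog '0.2 1.2 -0.3 -5 0; 0.2 0 0 -3 0; 0.2 0 0 -2.5 0; 0.2 0 0 0 0; 0.2 0 0 0 0'|grep -E 'tcp|wri'; python3 -m jog '0.2 0 0 -1.5 0; 0.2 0 0 0 0; 0.2 0 0 0 0'|grep -E 'tcp|wri'; python3 -m jog '0.2 0 0 -1.5 0; 0.2 0 0 0 0; 0.2 0 0 0 0'|grep -E 'tcp|wri'; python3 -m jog '0.2 0 0 1.5 0; 0.45 0 0 0 0; 0.45 0 0 0 0; 0.45 0 0 0 0; 0.45 0 0 0 0'|grep -E 'tcp|wri|width';python3 -m jog '0.45 0 0 50 0; 0.45 0 0 60 0; 0.45 -30 -35 40 0; 0.45 -40 -40 20 0; 0.45 0 -30 0 0'|grep -E 'tcp|wri|width'; python3 -m jog '0.45 0 0 0 0; 0.45 0 0 0 0'|grep -E 'tcp'
python3 - <<'E'
from h import *
c=cam('wrist'); np.savez('fin.npz',**{k:c[k] for k in ('pixels','orientation','origin','cx','cy','f')})
cv2.imwrite('pics/fin.png',cv2.resize(c['pixels'][0:240,80:400,::-1],(800,600),interpolation=cv2.INTER_CUBIC))
S=np.array([[514,119.4],[519.5,173.1],[525.1,226.8],[530.6,280.5],[536.1,334.2]])/1000
for p in S: print(((w2p(c,[*p,.048])-[80,0])*2.5).round(), ((w2p(c,[p[0]+.019,p[1]-.002,.057])-[80,0])*2.5).round())
print('stop',((w2p(c,[.5361+.0746,.3342-.0077,.054])-[80,0])*2.5).round())
E
```

```text
tcp_pos: [0.5374, 0.3353, 0.0189]
wrist_force: [0.6, -0.2, -0.9]
tcp_pos: [0.5376, 0.3352, 0.0182]
wrist_force: [-1.2, -2.5, 5.4]
tcp_pos: [0.5377, 0.3351, 0.018]
wrist_force: [-3.4, -4.1, 10.3]
tcp_pos: [0.5374, 0.3356, 0.0171]
wrist_force: [0.4, -1.1, 0.1]
gripper_width: 0.446
tcp_pos: [0.4662, 0.2297, 0.1899]
wrist_force: [0.4, 0.7, 0.2]
gripper_width: 0.451
tcp_pos: [0.4678, 0.2308, 0.1873]
[741. 275.] [754. 222.]
[595. 275.] [601. 222.]
[449. 275.] [448. 222.]
[303. 275.] [296. 222.]
[157. 275.] [143. 222.]
stop [128.  49.]
```

View pics/fin.png

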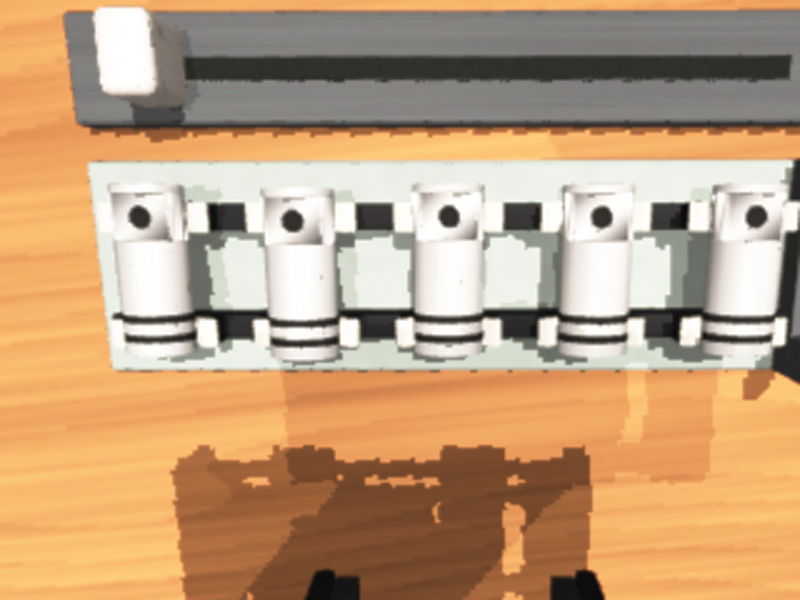

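All five pistons sit centred in the saddles with holes at about (140,216), (292,220), (449,215), (601,216) and (757,216), facing up. The stop top is at about (127,50), where level with saddle 4 projects to (128,49).

```bash
python3 -c "
from station import r
print(r.sense()['time_s']); print(r.finish_job())"
```

```text
69.525
the job is handed in; nothing more can be done
None
```

The job is handed in at 69.5 s: all five pistons were rolled flat-up in the tray and then laid in saddles 0 to 4, and the stop is level with saddle 4; the final picture agrees, but no verdict came back.

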